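# Nest the rough-turned bowls for seasoning

### The job

Nest the rough-turned bowls mouth down for drying, smallest first and each larger one over it like a cover: the three pale bowls on the blue board (small, then medium, then large) and the two dark bowls on the white board (small, then medium). Every bowl's whole rim must end flat on its own board, and the yellow tin and the green bottle are to stay where they are.

Things in the scene. Friction and masses are not known exactly. Their poses are not given: they have to be found in the camera images.
- pale_small: Pale wooden bowl, the smallest of three pale ones, mouth down, about 80 g. Rim 74 mm outside, 62 inside, inner depth 30; narrows to 52 at the flat shoulder 38 above the rim. On top a round spigot to grip from above: 36 diameter, from 38 to 58 mm above the rim, on the axis. Origin: centre of the rim plane (underside, on the bench at the start); z up.
- pale_medium: Pale wooden bowl, the middle one of three pale ones, mouth down, about 180 g. Rim 108 mm outside, 96 inside, inner depth 62; narrows to 80 at the flat shoulder 70 above the rim. On top a round spigot to grip from above: 36 diameter, from 70 to 90 mm above the rim, on the axis. Origin: centre of the rim plane (underside, on the bench at the start); z up.
- pale_large: Pale wooden bowl, the largest of three pale ones and of all bowls, mouth down, about 320 g. Rim 144 mm outside, 132 inside, inner depth 94; narrows to 100 at the flat shoulder 102 above the rim. On top a round spigot to grip from above: 36 diameter, from 102 to 122 mm above the rim, on the axis. Origin: centre of the rim plane (underside, on the bench at the start); z up.
- dark_small: Dark brown wooden bowl, the smaller of two dark ones, mouth down, about 80 g. Rim 74 mm outside, 62 inside, inner depth 30; narrows to 52 at the flat shoulder 38 above the rim. On top a round spigot to grip from above: 36 diameter, from 38 to 58 mm above the rim, on the axis. Origin: centre of the rim plane (underside, on the bench at the start); z up.
- dark_medium: Dark brown wooden bowl, the larger of two dark ones, mouth down, about 180 g. Rim 108 mm outside, 96 inside, inner depth 62; narrows to 80 at the flat shoulder 70 above the rim. On top a round spigot to grip from above: 36 diameter, from 70 to 90 mm above the rim, on the axis. Origin: centre of the rim plane (underside, on the bench at the start); z up.
- blue_board: round blue-painted board, 176 mm diameter, 15 mm thick, fixed to the bench (wherever it is at this start). Origin: centre of its underside on the bench; its flat top is 15 mm above the origin. The pale bowls go here.
- white_board: round white-painted board, 176 mm diameter, 15 mm thick, fixed to the bench (wherever it is at this start). Origin: centre of its underside on the bench; its flat top is 15 mm above the origin. The dark bowls go here.
- wax_tin: Bystander: yellow round tin with a white lid, 64 mm diameter, 75 mm high, standing loose among the bowls. Origin: centre of its underside.
- glue_bottle: Bystander: green bottle with an orange cap, 42 mm diameter, 110 mm high, standing at the left (+y) edge of the work. Origin: centre of its underside.
There are look-alikes about, which are no part of the job. What is shaped like the dark_medium but turquoise is not meant.

How it is judged:
At the end, for the whole second after the job is handed in: Pale bowls on the blue board, dark on the white: rims flat on it (height within 4 mm, tilt under 0.06 rad), successive axes within 14 mm, large within 16 mm and the rest within 34 mm of the board's centre, all at rest and released (z of pale_small in the frame of blue_board between 0.011 and 0.019 m and angle between each of pale_small, pale_medium, pale_large, dark_small, dark_medium's own z axis and vertical below 0.06 rad and horizontal distance between each of pale_small, pale_medium and blue_board below 0.034 m and linear speed of each of pale_small, pale_medium, pale_large, dark_small, dark_medium below 0.02 m/s and angular speed of each of pale_small, pale_medium, pale_large, dark_small, dark_medium below 0.2 rad/s and z of pale_medium in the frame of blue_board between 0.011 and 0.019 m and z of pale_large in the frame of blue_board between 0.011 and 0.019 m and horizontal distance between pale_large and blue_board below 0.016 m and z of dark_small in the frame of white_board between 0.011 and 0.019 m and horizontal distance between each of dark_small, dark_medium and white_board below 0.034 m and z of dark_medium in the frame of white_board between 0.011 and 0.019 m and horizontal distance between pale_small and pale_medium below 0.014 m and horizontal distance between pale_medium and pale_large below 0.014 m and horizontal distance between dark_small and dark_medium below 0.014 m); the robot touches nothing.
It fails at once if the yellow tin is shifted by more than 25 mm (distance of wax_tin from where it was at the start of the episode above 0.025 m).
It fails at once if the bottle is shifted by more than 25 mm (distance of glue_bottle from where it was at the start of the episode above 0.025 m).
It also fails if it takes over 128 s, if anything falls off the work surface, if the arm or the gripper's body presses on something with over 40 N, if the wrist force passes 120 N, or if a joint passes its speed limit or range.

### The arm

A 6-joint arm with a two-finger parallel gripper is mounted at the origin on the work surface. World frame = base frame: x ahead of the robot, y to its left, z up, the work surface at z = 0. Lengths are in m, angles in rad, forces in N, time in s.
With the tool pointing down it reaches from about 0.35 to 0.775 m from the base axis. Payload 5.5 kg.
Tool frame: the origin (TCP) lies at the very end of the fingers, on their centre line; the grasp point (between the pads) lies 19 mm behind it; x points along the fingers, y is the direction in which the jaws open and shut, and the axes are right-handed (so a half turn about x gives the same grasp; the last joint's range is limited). The gripper opens to 85 mm and grips with 20 to 120 N. Pads are 22 mm wide; open, the fingers measure 114 mm over their backs; the gripper's body (76 mm by 85 mm) begins 54 mm behind the grasp point. The pads swing forward as they close: fully open they stand 13 mm farther back than shut.
Start: joints at [1.161, 0.313, 0.046, 1.304, 0, 1.431], TCP at [0.153, 0.554, 0.231] pointing down, gripper open.
Joint ranges: [-2.76, 2.76], [-0.86, 1.69], [-1.03, 1.26], [-2.2, 2.34], [-1.47, 1.5], [-3.14, 3.14]. Speed limits (rad/s): [2.57, 2.57, 3.14, 3.14, 3.14, 3.14].

### API

Orientations are given as a unit quaternion [w, x, y, z].
In Python, from workcell import env gives the robot as it stands.
- The arm moves only by the tool drive_tool, never from a script. Its argument "plan" is a list that holds one entry, the list of rows, each a list of 7 numbers: the shift along the tool's x, y, z in cm, then the turn, a rotation vector about the tool's x, y, z in degrees, then the opening, from 0 (shut) to 1 (fully open). In form: [[[tx, ty, tz, wx, wy, wz, fingers], ...]]. A call has exactly 5 rows; each row shifts and turns the commanded pose from where the row before left it, along the tool's axes as they then stand; what a row does not reach is not made up. A row lasts 1/12 s, in which the tool goes at most 41.7 mm and 7.16 degrees, less where a joint would pass 70% of its speed; a pose out of reach is approached as far as the arm can. A call with a gripper value outside its range is refused whole. The fingers move at their own pace and stop on an object; "squeeze" is the grip in N (left out, the last holds). Time passes only in rows, so rows that do not move let the fingers close, or fill a call up. It gives the time, the measured TCP pose, the force and the opening at its end, in the units of the state.
- env.get_state(): the state, without advancing time (a new reading comes with each control period).
- env.read_camera(name): name is "scene" or "top"; returns the picture (420x560x3 uint8, red, green, blue); there is no depth.
- env.camera_model(name): a dict with "camera_matrix" (3x3 intrinsics, pixels), "k1" (the pictures are not rectified: a ray, as slopes to the right and down, at radius r is drawn at 1 + k1 r^2 times it, then the intrinsics apply), "camera_from_world" (4x4, takes a point from world to camera coordinates). Camera axes: x right, y down, z forward; pixel columns grow to the right and rows downward; lengths in m; the calibration is good to about 2 mm. A picture is of the moment at which its call begins. camera_model takes no time and is no camera call.
- env.hand_in(): hands the job in, once; it reports no verdict.
The state is a dict: "clock": time; "joint_pos": joint angles; "qvel": joint speeds; "tau": joint torques, N m; "tcp_pos": TCP position; "orientation": TCP orientation; "wrist_force": force on the tool from outside, world axes, zero at the start; "ft_torque": the same for the moment, N m; "finger_gap": finger opening in m.
Only numpy, scipy, OpenCV 4.12 (cv2) and the standard library are available. Lean on these libraries where they do the work, as an engineer would, in place of code of your own. Each camera call takes 0.05 s, during which the arm holds its last target.

## Working session

There is one attempt and no reset: what is moved stays moved. The work goes in short steps, Python scripts to look and compute and a tool call to move; the robot and the scene stay as the last step left them, time stands still between calls to the robot, and variables do not carry over. Pictures are saved under pics/ and viewed, and the job is handed in when it is done.

Besides the shell and the picture viewer there is one more tool, called after ">>>" by a JSON object that holds its "op" and its "data". drive_tool: Moves the arm, as the interface text tells. Its arguments: {"type":"object","properties":{"plan":{"type":"array","items":{"type":"array","items":{"type":"array","items":{"type":"number"}}}},"squeeze":{"type":"number"}},"required":["plan"]}

```bash
mkdir -p pics; ls
python3 - <<'E'
from workcell import env
import cv2
for n in ("scene","top"):
    im=env.read_camera(n); cv2.imwrite(f"pics/{n}0.png",cv2.cvtColor(im,cv2.COLOR_RGB2BGR))
    m=env.camera_model(n); print(n,m)
print(env.get_state())
E
```

```text
pics
scene {'camera_matrix': array([[496.56046441,   0.        , 275.7816489 ],
       [  0.        , 496.56046441, 212.39148195],
       [  0.        ,   0.        ,   1.        ]]), 'k1': -0.019190512640827866, 'camera_from_world': array([[ 6.11042217e-01,  7.91596431e-01, -1.58115950e-03,
        -3.73179563e-01],
       [ 5.40472030e-01, -4.18654198e-01, -7.29807268e-01,
        -2.85113295e-01],
       [-5.78374787e-01,  4.45088478e-01, -6.83651119e-01,
         1.79946953e+00],
       [ 0.00000000e+00,  0.00000000e+00,  0.00000000e+00,
         1.00000000e+00]])}
top {'camera_matrix': array([[392.21347159,   0.        , 279.28949387],
       [  0.        , 392.21347159, 208.26876756],
       [  0.        ,   0.        ,   1.        ]]), 'k1': -0.09198349421793688, 'camera_from_world': array([[-0.02266123, -0.99901662, -0.03810864,  0.03543738],
       [-0.99558624,  0.0260231 , -0.09017111,  0.5982967 ],
       [ 0.09107414,  0.03589705, -0.99519692,  1.05715509],
       [ 0.        ,  0.        ,  0.        ,  1.        ]])}
{'clock': 0.1, 'joint_pos': array([ 1.16139807e+00,  3.13922954e-01,  4.51101054e-02,  1.30360672e+00,
       -5.83632950e-06,  1.43122287e+00]), 'qvel': array([-1.12210289e-03, -9.08003076e-04,  3.89768564e-03, -1.47094234e-03,
       -8.83687560e-04, -1.29169693e-05]), 'tau': array([ 2.13721898e-03, -4.81725883e+01,  2.99244940e+01,  1.27033077e-02,
       -1.60779459e-04,  2.64146550e-06]), 'tcp_pos': array([0.15308902, 0.55377964, 0.23050654]), 'orientation': array([ 0.70052758,  0.09455533,  0.70083473, -0.09566129]), 'wrist_force': array([ 0.95590556,  0.13357012, -0.37261121]), 'ft_torque': array([ 0.00130407,  0.03823312, -0.01734718]), 'finger_gap': 0.08533336747273831}
```

View pics/scene0.png

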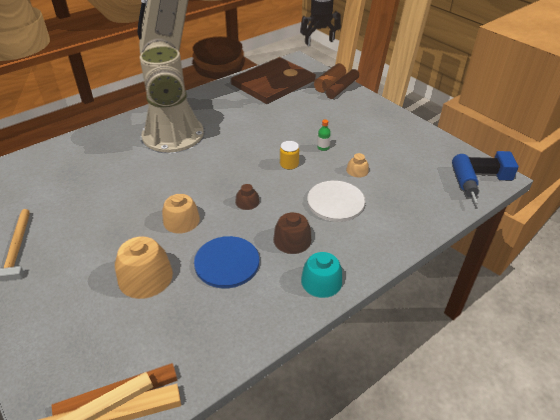

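View pics/top0.png

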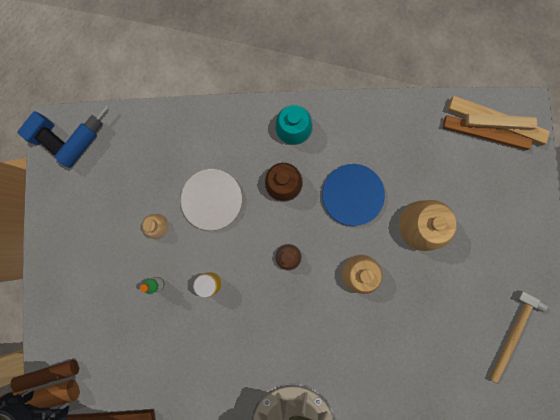

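The scene view shows all five bowls, the boards (blue at (227,262), white at (336,200)), the tin (290,155) and the bottle (324,137). In the top view the blue board is at (353,195) and white at (211,199). The bowls are at pale small (155,226), pale medium (363,274), pale large (430,225), dark small (289,257) and dark medium (284,181). Next I'll enlarge the bowls to find their spigot tops.

```bash
cat > h.py <<'E'
import numpy as np, cv2
from workcell import env
M={n:env.camera_model(n) for n in ("scene","top")}
def ray(n,uv):
    m=M[n];K=m["camera_matrix"];d=np.array([(uv[0]-K[0,2])/K[0,0],(uv[1]-K[1,2])/K[1,1]])
    s=d.copy()
    for _ in range(20): s=d/(1+m["k1"]*(s@s))
    T=m["camera_from_world"];R=T[:3,:3]
    return -R.T@T[:3,3], R.T@np.array([s[0],s[1],1.])
def onz(n,uv,z):
    o,d=ray(n,uv);return o+d*(z-o[2])/d[2]
def proj(n,p):
    m=M[n];T=m["camera_from_world"];c=T[:3,:3]@np.asarray(p)+T[:3,3];s=c[:2]/c[2];s=s*(1+m["k1"]*(s@s))
    K=m["camera_matrix"];return np.array([K[0,0]*s[0]+K[0,2],K[1,1]*s[1]+K[1,2]])
def tri(a,b):
    o1,d1=ray("scene",a);o2,d2=ray("top",b)
    t=np.linalg.lstsq(np.c_[d1,-d2],o2-o1,rcond=None)[0]
    p,q=o1+d1*t[0],o2+d2*t[1];return (p+q)/2,np.linalg.norm(p-q)
E
python3 - <<'E'
import cv2,numpy as np
s=cv2.imread("pics/scene0.png");t=cv2.imread("pics/top0.png")
def cr(im,c):
    u,v=c;return cv2.resize(im[v-33:v+33,u-33:u+33],(264,264),interpolation=cv2.INTER_CUBIC)
S=[(359,166),(180,213),(143,265),(247,196),(293,232)];T=[(155,226),(363,274),(430,225),(289,257),(284,181)]
a=np.hstack([cr(s,c) for c in S[:3]]);b=np.hstack([cr(t,c) for c in T[:3]])
cv2.imwrite("pics/c1.png",np.vstack([a,b]))
cv2.imwrite("pics/c2.png",np.clip(2.*np.vstack([np.hstack([cr(s,c) for c in S[3:]]),np.hstack([cr(t,c) for c in T[3:]])]),0,255).astype(np.uint8))
E
```

```text
(no output)
```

View pics/c1.png

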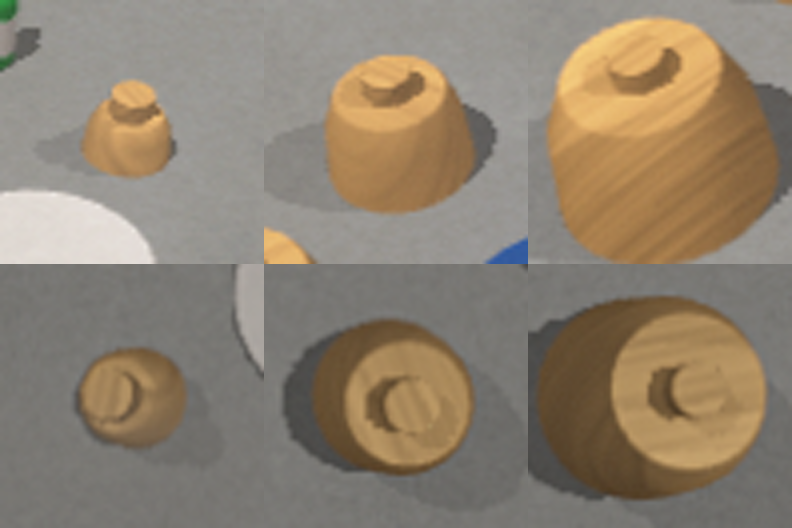

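View pics/c2.png

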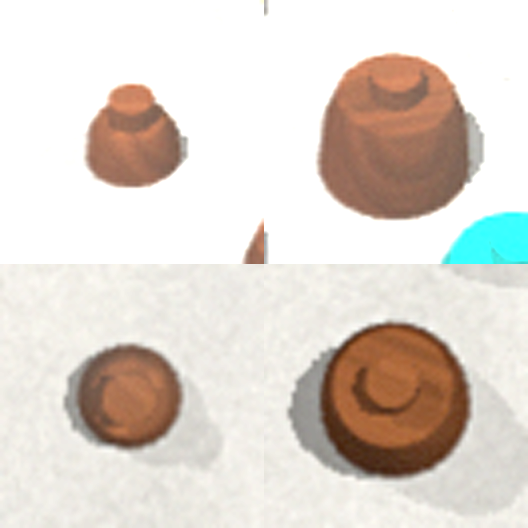

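```bash
cat > m.py <<'E'
from h import *
S=dict(ps=(359,166),pm=(180,213),pl=(143,265),ds=(247,196),dm=(293,232));T=dict(ps=(155,226),pm=(363,274),pl=(430,225),ds=(289,257),dm=(284,181))
# spigot-top centres seen in the 4x crops
eS=dict(ps=(133,91),pm=(125,77),pl=(113,62),ds=(131,97),dm=(134,75))
eT=dict(ps=(109,133),pm=(148,141),pl=(172,125),ds=(134,137),dm=(129,121))
H=dict(ps=.058,pm=.09,pl=.122,ds=.058,dm=.09)
for k in S:
    a=[S[k][i]-33+(eS[k][i]+.5)/4-.5 for i in (0,1)];b=[T[k][i]-33+(eT[k][i]+.5)/4-.5 for i in (0,1)]
    p,e=tri(a,b);print(k,p.round(4),"gap",round(e,4),"scene@H",onz("scene",a,H[k])[:2].round(4),"top@H",onz("top",b,H[k])[:2].round(4))
s=cv2.imread("pics/scene0.png");t=cv2.imread("pics/top0.png")
def lab(im,lo,hi,minA):
    m=cv2.inRange(cv2.cvtColor(im,cv2.COLOR_BGR2HSV),lo,hi)
    out=[]
    for c in cv2.findContours(m,cv2.RETR_EXTERNAL,cv2.CHAIN_APPROX_NONE)[0]:
        if cv2.contourArea(c)>minA: out.append((cv2.contourArea(c),cv2.fitEllipse(c)))
    return out
for nm,lo,hi in (("blue",(100,150,60),(125,255,255)),("white",(0,0,150),(180,40,255)),("yellow",(15,150,80),(30,255,255)),("green",(45,120,40),(80,255,255))):
    for n,im in (("scene",s),("top",t)):
        if nm=="white" and n=="top": lo=(0,0,140)
        for A,el in lab(im,lo,hi,40):
            print(nm,n,A,np.round(el[0],1),np.round(el[1],1),onz(n,el[0],.015)[:2].round(4))
E
python3 m.py
```

```text
ps [0.5577 0.3797 0.0572] gap 0.002 scene@H [0.5587 0.38  ] top@H [0.5571 0.3785]
pm [ 0.4136 -0.2015  0.0841] gap 0.0024 scene@H [ 0.4209 -0.2032] top@H [ 0.4135 -0.2014]
pl [ 0.5444 -0.3855  0.1156] gap 0.0051 scene@H [ 0.5526 -0.3853] top@H [ 0.5429 -0.3854]
ds [ 0.4644 -0.0015  0.0589] gap 0.0048 scene@H [0.4649 0.0011] top@H [ 0.4631 -0.0034]
dm [0.6748 0.0087 0.0852] gap 0.0029 scene@H [0.6793 0.0067] top@H [0.6731 0.0073]
blue scene 2449.5 [226.3 261.2] [48.9 63.8] [ 0.6418 -0.1917]
blue scene 376.5 [464.6 170.1] [16.8 35.6] [0.7894 0.642 ]
blue scene 391.5 [506.4 165.5] [19.2 30.3] [0.8591 0.7725]
blue top 2896.5 [353.  194.4] [60.4 61.1] [ 0.6336 -0.1858]
blue top 780.5 [ 74.8 145.4] [20.6 54.1] [0.8048 0.6283]
blue top 489.5 [ 34.6 127.5] [26.3 31.3] [0.8679 0.765 ]
white scene 118.5 [  9.2 270.7] [ 7.3 24.8] [ 0.3175 -0.6665]
white scene 21199.5 [491.5 345.4] [154.7 259.3] [1.2331 0.1499]
white scene 51.0 [138.4 118.2] [ 9.9 14.5] [-0.1498 -0.0607]
white scene 74.0 [73.5 99.6] [ 7.2 15.1] [-0.4318 -0.2024]
white scene 98798.0 [225.4 244.6] [282.5 515. ] [ 0.5894 -0.1599]
w
[... 655 characters left out ...]
white top 180.0 [203.3  84.7] [18.4 22.9] [0.9709 0.2366]
white top 72.5 [102.  85.] [ 8.2 26.9] [0.9888 0.5495]
white top 868.5 [160.9  79.3] [38.  57.4] [0.995  0.3652]
white top 182.0 [116.6  53.8] [15.1 17.3] [1.0868 0.5077]
white top 112.0 [29.7 22.3] [13.9 14.9] [1.2242 0.8142]
white top 82.0 [42.5 10.2] [12.4 16. ] [1.2628 0.7723]
yellow scene 283.0 [289.  158.3] [20.3 20.6] [0.3883 0.228 ]
yellow scene 398.5 [548.3 165.5] [21.9 43.8] [0.9447 0.8833]
yellow scene 5858.5 [519.9  79.8] [ 72.3 117.5] [0.5546 1.3312]
yellow top 77.5 [208.5 283.8] [20.6 21.9] [0.3941 0.2236]
green scene 88.0 [324.  132.1] [10.5 10.9] [0.344  0.4243]
green top 103.0 [150.6 285.7] [13.1 13.5] [0.3903 0.3898]
```

```bash
cat > ov.py <<'E'
from h import *
P=dict(ps=(.557,.379),pm=(.4135,-.2015),pl=(.543,-.3855),ds=(.4635,-.0025),dm=(.6735,.0075),blue=(.6336,-.1858),white=(.6314,.2147))
G=dict(s=[(0,.037),(.038,.026),(.058,.018)],m=[(0,.054),(.07,.04),(.09,.018)],l=[(0,.072),(.102,.05),(.122,.018)],b=[(0.015,.088)])
def ov(n,im,names,f=4,m=38):
    tiles=[]
    big=cv2.resize(im,None,fx=f,fy=f,interpolation=cv2.INTER_CUBIC)
    for k in names:
        g=G['b' if k in('blue','white') else k[1]]
        for h,r in g:
            pts=[proj(n,(P[k][0]+r*np.cos(a),P[k][1]+r*np.sin(a),h)) for a in np.linspace(0,6.283,60)]
            cv2.polylines(big,[((np.array(pts)+.5)*f).astype(np.int32)],True,(0,255,0),1)
        c=(proj(n,(*P[k],.03))*f).astype(int)
        h=int(m*f*.85);x=max(c[0]-h,0);y=max(c[1]-h,0);tiles.append(cv2.resize(big[y:y+2*h,x:x+2*h],(264,264)))
    return np.hstack(tiles)
if __name__=="__main__":
    for n in("scene","top"):
        im=cv2.imread(f"pics/{n}0.png");im=np.clip(im*1.4,0,255).astype(np.uint8)
        cv2.imwrite(f"pics/ov_{n}.png",np.vstack([ov(n,im,["ps","pm","pl"]),ov(n,im,["ds","dm","blue"])]))
E
python3 ov.py
```

```text
(no output)
```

View pics/ov_top.png

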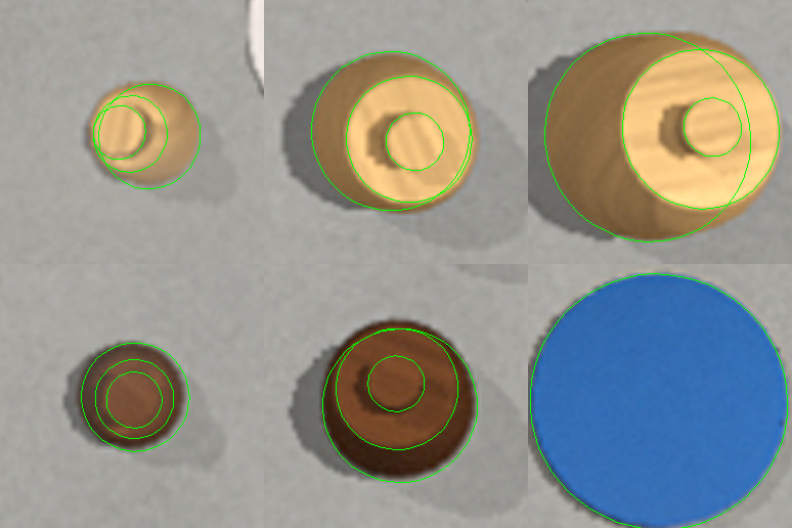

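View pics/ov_scene.png

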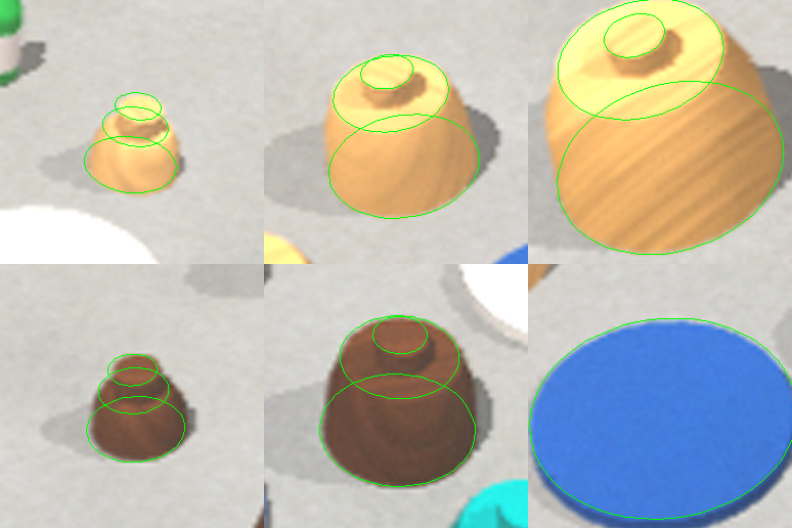

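The projected outlines lie on the seen edges in both views, to about 1 px (top) for bowls and board, so these positions are good. Moving on to the first grasp.

```bash
cat > go.py <<'E'
import sys,numpy as np
from workcell import env
from scipy.spatial.transform import Rotation as Ro
s=env.get_state();q=s["orientation"];R=Ro.from_quat([q[1],q[2],q[3],q[0]]).as_matrix()
print("t",s["clock"],"tcp",s["tcp_pos"].round(4),"gap",round(s["finger_gap"],4),"F",s["wrist_force"].round(1),"j",s["joint_pos"].round(2))
print("R",R.round(3).tolist())
p=s["tcp_pos"]
for a in sys.argv[1:]:
    t=np.array([float(v) for v in a.split(",")]);print(a,"-> tool cm",(R.T@(t-p)*100).round(2));p=t
E
python3 go.py .557,.379,.2 .557,.379,.04 .634,-.186,.2
```

```text
t 0.1 tcp [0.1531 0.5538 0.2305] gap 0.0853 F [ 1.   0.1 -0.4] j [ 1.16  0.31  0.05  1.3  -0.    1.43]
R [[-0.001, 0.267, 0.964], [-0.001, 0.964, -0.267], [-1.0, -0.002, -0.0]]
.557,.379,.2 -> tool cm [ 3.05 -6.07 43.59]
.557,.379,.04 -> tool cm [16.    0.03  0.  ]
.634,-.186,.2 -> tool cm [-15.92 -52.43  22.48]
```

>>> {"op": "drive_tool", "data": {"plan": [[[0.2, -0.4, 2.9, 0, 0, 0, 0.7], [0.2, -0.4, 2.9, 0, 0, 0, 0.7], [0.2, -0.4, 2.9, 0, 0, 0, 0.7], [0.2, -0.4, 2.9, 0, 0, 0, 0.7], [0.2, -0.4, 2.9, 0, 0, 0, 0.7]]], "squeeze": 40}}

```text
clock: 0.52
tcp_pos: [0.2885, 0.4955, 0.2208]
orientation: [0.701, 0.095, 0.701, -0.095]
wrist_force: [0.0, -0.6, -0.1]
finger_gap: 0.0599
```

>>> {"op": "drive_tool", "data": {"plan": [[[0.2, -0.4, 2.9, 0, 0, 0, 0.7], [0.2, -0.4, 2.9, 0, 0, 0, 0.7], [0.2, -0.4, 2.9, 0, 0, 0, 0.7], [0.2, -0.4, 2.9, 0, 0, 0, 0.7], [0.2, -0.4, 2.9, 0, 0, 0, 0.7]]]}}

```text
clock: 0.93
tcp_pos: [0.4231, 0.4374, 0.2107]
orientation: [0.7, 0.095, 0.701, -0.095]
wrist_force: [1.0, 0.9, 0.2]
finger_gap: 0.06
```

>>> {"op": "drive_tool", "data": {"plan": [[[0.2, -0.4, 2.9, 0, 0, 0, 0.7], [0.2, -0.4, 2.9, 0, 0, 0, 0.7], [0.2, -0.4, 2.9, 0, 0, 0, 0.7], [0.2, -0.4, 2.9, 0, 0, 0, 0.7], [0.2, -0.4, 2.9, 0, 0, 0, 0.7]]]}}

```text
clock: 1.35
tcp_pos: [0.5575, 0.3796, 0.2006]
orientation: [0.7, 0.095, 0.701, -0.095]
wrist_force: [-0.3, 0.7, 0.2]
finger_gap: 0.0599
```

```bash
python3 go.py .557,.379,.08 .557,.379,.041
```

```text
t 1.35 tcp [0.5575 0.3796 0.2006] gap 0.0599 F [-0.3  0.7  0.2] j [0.48 0.52 0.29 1.34 0.   0.75]
R [[-0.001, 0.267, 0.964], [-0.0, 0.964, -0.267], [-1.0, -0.001, -0.001]]
.557,.379,.08 -> tool cm [12.06 -0.06 -0.03]
.557,.379,.041 -> tool cm [3.9 0.  0. ]
```

>>> {"op": "drive_tool", "data": {"plan": [[[2.6, 0, 0, 0, 0, 0, 0.7], [2.6, 0, 0, 0, 0, 0, 0.7], [2.6, 0, 0, 0, 0, 0, 0.7], [2.6, 0, 0, 0, 0, 0, 0.7], [2.6, 0, 0, 0, 0, 0, 0.7]]]}}

```text
clock: 1.77
tcp_pos: [0.5562, 0.38, 0.0695]
orientation: [0.7, 0.095, 0.701, -0.095]
wrist_force: [0.5, -0.0, -0.9]
finger_gap: 0.0599
```

>>> {"op": "drive_tool", "data": {"plan": [[[1.0, 0, 0, 0, 0, 0, 0.7], [1.0, 0, 0, 0, 0, 0, 0.7], [0.8, 0, 0, 0, 0, 0, 0.7], [0, 0, 0, 0, 0, 0, 0.7], [0, 0, 0, 0, 0, 0, 0.3]]]}}

```text
clock: 2.18
tcp_pos: [0.557, 0.3808, 0.0441]
orientation: [0.701, 0.095, 0.7, -0.095]
wrist_force: [1.0, 0.3, -0.2]
finger_gap: 0.049
```

>>> {"op": "drive_tool", "data": {"plan": [[[0, 0, 0, 0, 0, 0, 0], [0, 0, 0, 0, 0, 0, 0], [0, 0, 0, 0, 0, 0, 0], [0, 0, 0, 0, 0, 0, 0], [0, 0, 0, 0, 0, 0, 0]]]}}

```text
clock: 2.6
tcp_pos: [0.5576, 0.3811, 0.045]
orientation: [0.702, 0.096, 0.7, -0.094]
wrist_force: [-0.3, 1.0, 6.5]
finger_gap: 0.0342
```

```bash
python3 go.py .557,.379,.17 .634,-.186,.17
python3 - <<'E'
from h import *
im=env.read_camera("scene")[:,:,::-1]
u,v=proj("scene",(.557,.379,.05)).astype(int)
cv2.imwrite("pics/g1.png",cv2.resize(im[v-70:v+40,u-70:u+70],None,fx=5,fy=5))
E
```

```text
t 2.6 tcp [0.5576 0.3811 0.045 ] gap 0.0342 F [-0.3  1.   6.5] j [0.48 0.6  0.03 1.   0.   0.75]
R [[0.003, 0.267, 0.964], [0.002, 0.964, -0.267], [-1.0, 0.002, 0.002]]
.557,.379,.17 -> tool cm [-12.5   -0.19   0.02]
.634,-.186,.17 -> tool cm [ -0.07 -52.4   22.48]
```

View pics/g1.png

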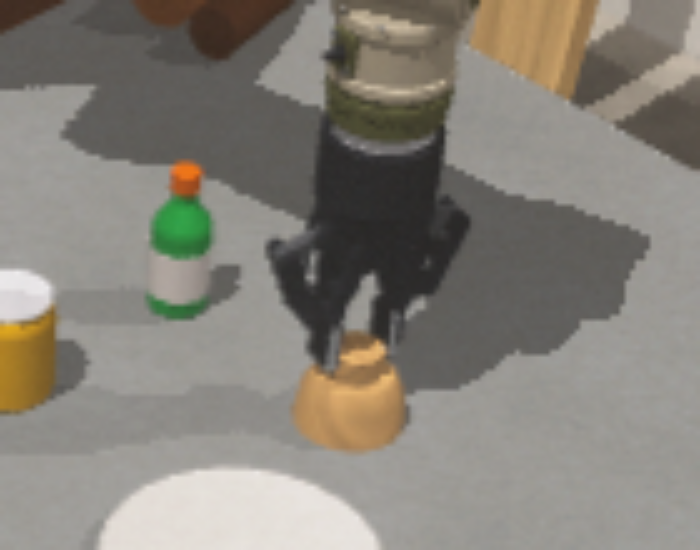

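The gripper stands over the pale small bowl at picture pixel (350,350) with both fingers on the spigot. The 6.5 N upward force says the tips touch the shoulder slightly. I'll lift and see.

>>> {"op": "drive_tool", "data": {"plan": [[[-1, 0, 0, 0, 0, 0, 0], [-2.5, 0, 0, 0, 0, 0, 0], [-3, 0, 0, 0, 0, 0, 0], [-3, 0, 0, 0, 0, 0, 0], [-3, 0, 0, 0, 0, 0, 0]]]}}

```text
clock: 3.07
tcp_pos: [0.5559, 0.38, 0.1696]
orientation: [0.7, 0.095, 0.701, -0.095]
wrist_force: [1.3, -0.1, -0.5]
finger_gap: 0.034
```

>>> {"op": "drive_tool", "data": {"plan": [[[0, -3, 1.3, 0, 0, 0, 0], [0, -3, 1.3, 0, 0, 0, 0], [0, -3, 1.3, 0, 0, 0, 0], [0, -3, 1.3, 0, 0, 0, 0], [0, -3, 1.3, 0, 0, 0, 0]]]}}

```text
clock: 3.48
tcp_pos: [0.5787, 0.2171, 0.1686]
orientation: [0.701, 0.095, 0.701, -0.095]
wrist_force: [0.4, 0.5, -0.1]
finger_gap: 0.0343
```

>>> {"op": "drive_tool", "data": {"plan": [[[0, -3, 1.3, 0, 0, 0, 0], [0, -3, 1.3, 0, 0, 0, 0], [0, -3, 1.3, 0, 0, 0, 0], [0, -3, 1.3, 0, 0, 0, 0], [0, -3, 1.3, 0, 0, 0, 0]]]}}

```text
clock: 3.9
tcp_pos: [0.6014, 0.055, 0.1686]
orientation: [0.7, 0.095, 0.701, -0.095]
wrist_force: [1.4, -0.3, -0.8]
finger_gap: 0.034
```

>>> {"op": "drive_tool", "data": {"plan": [[[0, -3, 1.3, 0, 0, 0, 0], [0, -3, 1.3, 0, 0, 0, 0], [0, -3, 1.3, 0, 0, 0, 0], [0, -3, 1.3, 0, 0, 0, 0], [0, -3, 1.3, 0, 0, 0, 0]]]}}

```text
clock: 4.32
tcp_pos: [0.6241, -0.1068, 0.1686]
orientation: [0.7, 0.095, 0.701, -0.095]
wrist_force: [1.1, 0.1, -0.9]
finger_gap: 0.034
```

```bash
python3 go.py .634,-.186,.17
python3 - <<'E'
from h import *
s=env.read_camera("scene")[:,:,::-1];t=env.read_camera("top")[:,:,::-1]
p=env.get_state()["tcp_pos"];o=[]
for n,im in(("scene",s),("top",t)):
    u,v=proj(n,p).astype(int);o.append(cv2.resize(im[v-50:v+50,u-50:u+50],(400,400)))
cv2.imwrite("pics/g2.png",np.hstack(o))
E
```

```text
t 4.3167 tcp [ 0.6241 -0.1068  0.1686] gap 0.034 F [ 1.1  0.1 -0.9] j [-0.3   0.45  0.09  1.21  0.   -0.03]
R [[-0.001, 0.267, 0.964], [0.0, 0.964, -0.267], [-1.0, 0.0, -0.001]]
.634,-.186,.17 -> tool cm [-0.14 -7.37  3.07]
```

View pics/g2.png

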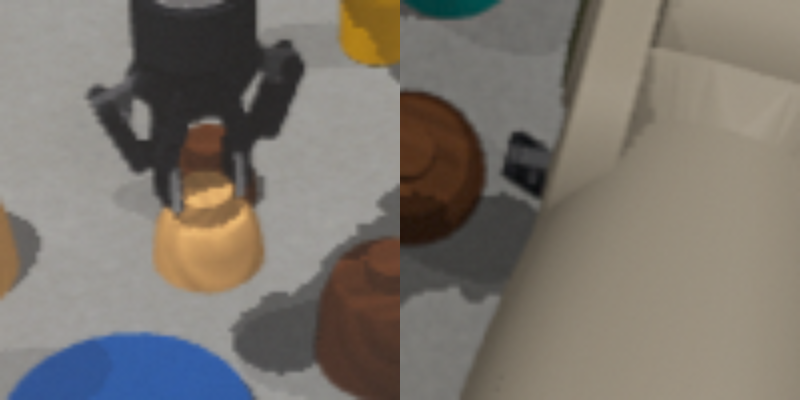

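Bowl held level (left tile about (208,230)), heading over the blue board.

>>> {"op": "drive_tool", "data": {"plan": [[[0, -2, 0.8, 0, 0, 0, 0], [0, -2, 0.8, 0, 0, 0, 0], [0, -1.8, 0.8, 0, 0, 0, 0], [0, -1.1, 0.5, 0, 0, 0, 0], [0, -0.5, 0.2, 0, 0, 0, 0]]]}}

```text
clock: 4.83
tcp_pos: [0.6347, -0.186, 0.1682]
orientation: [0.701, 0.096, 0.701, -0.096]
wrist_force: [0.6, -0.4, -1.4]
finger_gap: 0.0343
```

>>> {"op": "drive_tool", "data": {"plan": [[[2, 0, 0, 0, 0, 0, 0], [2.5, 0, 0, 0, 0, 0, 0], [2.5, 0, 0, 0, 0, 0, 0], [2.2, 0, 0, 0, 0, 0, 0], [1, 0, 0, 0, 0, 0, 0]]]}}

```text
clock: 5.25
tcp_pos: [0.6326, -0.1828, 0.063]
orientation: [0.699, 0.095, 0.703, -0.094]
wrist_force: [-0.7, -0.1, -1.6]
finger_gap: 0.034
```

>>> {"op": "drive_tool", "data": {"plan": [[[0.3, 0, 0, 0, 0, 0, 0], [0.2, 0, 0, 0, 0, 0, 0], [0.1, 0, 0, 0, 0, 0, 0], [0, 0, 0, 0, 0, 0, 0], [0, 0, 0, 0, 0, 0, 0]]]}}

```text
clock: 5.67
tcp_pos: [0.6357, -0.1851, 0.0618]
orientation: [0.702, 0.095, 0.7, -0.095]
wrist_force: [-0.0, 1.2, -0.2]
finger_gap: 0.0342
```

>>> {"op": "drive_tool", "data": {"plan": [[[0.2, 0, 0, 0, 0, 0, 0], [0.1, 0, 0, 0, 0, 0, 0], [0, 0, 0, 0, 0, 0, 0], [0, 0, 0, 0, 0, 0, 0], [0, 0, 0, 0, 0, 0, 0]]]}}

```text
clock: 6.08
tcp_pos: [0.636, -0.1853, 0.0599]
orientation: [0.702, 0.095, 0.699, -0.095]
wrist_force: [-1.1, 1.1, 8.4]
finger_gap: 0.0341
```

>>> {"op": "drive_tool", "data": {"plan": [[[0, 0, 0, 0, 0, 0, 0.7], [0, 0, 0, 0, 0, 0, 0.7], [0, 0, 0, 0, 0, 0, 0.7], [0, 0, 0, 0, 0, 0, 0.7], [-1, 0, 0, 0, 0, 0, 0.7]]]}}

```text
clock: 6.5
tcp_pos: [0.6331, -0.1842, 0.0652]
orientation: [0.699, 0.096, 0.702, -0.095]
wrist_force: [-0.4, 1.1, -0.1]
finger_gap: 0.0601
```

>>> {"op": "drive_tool", "data": {"plan": [[[-2.5, 0, 0, 0, 0, 0, 0.7], [-3, 0, 0, 0, 0, 0, 0.7], [-3, 0, 0, 0, 0, 0, 0.7], [-2, 0, 0, 0, 0, 0, 0.7], [0, 0, 0, 0, 0, 0, 0.7]]]}}

```text
clock: 6.92
tcp_pos: [0.6374, -0.1859, 0.1789]
orientation: [0.704, 0.094, 0.697, -0.096]
wrist_force: [0.4, -0.3, 0.5]
finger_gap: 0.0598
```

```bash
python3 go.py .4635,-.0025,.15 .4635,-.0025,.045
python3 - <<'E'
from h import *
s=env.read_camera("scene")[:,:,::-1]
import ov
ov.P["ps"]=(.635,-.186); ov.G["s"]=[(h+.015,r) for h,r in ov.G["s"]]
cv2.imwrite("pics/p1.png",ov.ov("scene",s,["ps","blue"]))
E
```

```text
t 6.9167 tcp [ 0.6374 -0.1859  0.1789] gap 0.0598 F [ 0.4 -0.3  0.5] j [-0.4   0.5   0.19  1.26  0.   -0.13]
R [[0.009, 0.267, 0.964], [-0.004, 0.964, -0.266], [-1.0, -0.001, 0.009]]
.4635,-.0025,.15 -> tool cm [  2.67  13.05 -21.67]
.4635,-.0025,.045 -> tool cm [ 1.05e+01  1.00e-02 -1.00e-01]
```

View pics/p1.png

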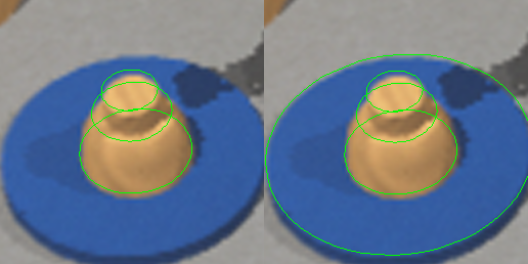

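The pale small bowl stands upright on the blue board: rim at about (136,180) in the left tile, with the outlines matching to about 1 px. Next is the dark small bowl.

>>> {"op": "drive_tool", "data": {"plan": [[[0.2, 1.3, -2.1, 0, 0, 0, 0.7], [0.2, 1.3, -2.1, 0, 0, 0, 0.7], [0.2, 1.3, -2.1, 0, 0, 0, 0.7], [0.2, 1.3, -2.1, 0, 0, 0, 0.7], [0.2, 1.3, -2.1, 0, 0, 0, 0.7]]]}}

```text
clock: 7.38
tcp_pos: [0.549, -0.0932, 0.1608]
orientation: [0.7, 0.095, 0.702, -0.095]
wrist_force: [-0.9, -0.1, 0.4]
finger_gap: 0.0597
```

>>> {"op": "drive_tool", "data": {"plan": [[[0.2, 1.5, -2.5, 0, 0, 0, 0.7], [0.2, 1.5, -2.5, 0, 0, 0, 0.7], [0.2, 1.5, -2.5, 0, 0, 0, 0.7], [0.2, 1.5, -2.5, 0, 0, 0, 0.7], [0.2, 0.5, -1, 0, 0, 0, 0.7]]]}}

```text
clock: 7.8
tcp_pos: [0.4581, 0.0002, 0.151]
orientation: [0.699, 0.095, 0.702, -0.094]
wrist_force: [-0.9, 0.4, 0.7]
finger_gap: 0.0598
```

```bash
python3 go.py .4635,-.0025,.15 .4635,-.0025,.045
```

```text
t 7.8 tcp [4.581e-01 2.000e-04 1.510e-01] gap 0.0598 F [-0.9  0.4  0.7] j [-0.18  0.14 -0.38  1.06  0.    0.09]
R [[-0.004, 0.265, 0.964], [0.002, 0.964, -0.265], [-1.0, 0.0, -0.005]]
.4635,-.0025,.15 -> tool cm [ 0.1  -0.12  0.6 ]
.4635,-.0025,.045 -> tool cm [10.5  -0.    0.05]
```

>>> {"op": "drive_tool", "data": {"plan": [[[2.0, -0.1, 0.4, 0, 0, 0, 0.7], [2.5, 0, 0, 0, 0, 0, 0.7], [2.5, 0, 0, 0, 0, 0, 0.7], [1.5, 0, 0, 0, 0, 0, 0.7], [1.0, 0, 0, 0, 0, 0, 0.7]]]}}

```text
clock: 8.22
tcp_pos: [0.4641, -0.0042, 0.0547]
orientation: [0.699, 0.095, 0.702, -0.095]
wrist_force: [-0.7, -0.5, 0.6]
finger_gap: 0.0597
```

```bash
python3 go.py .4635,-.0025,.045
```

```text
t 8.2167 tcp [ 0.4641 -0.0042  0.0547] gap 0.0597 F [-0.7 -0.5  0.6] j [-0.18  0.24 -0.52  0.82 -0.    0.09]
R [[-0.004, 0.267, 0.964], [0.001, 0.964, -0.267], [-1.0, -0.0, -0.004]]
.4635,-.0025,.045 -> tool cm [ 0.97  0.15 -0.09]
```

>>> {"op": "drive_tool", "data": {"plan": [[[0.5, 0.1, 0, 0, 0, 0, 0.7], [0.4, 0.1, 0, 0, 0, 0, 0.7], [0, 0, 0, 0, 0, 0, 0.7], [0, 0, 0, 0, 0, 0, 0.3], [0, 0, 0, 0, 0, 0, 0]]]}}

```text
clock: 8.63
tcp_pos: [0.467, -0.0023, 0.0489]
orientation: [0.701, 0.095, 0.7, -0.095]
wrist_force: [0.3, 0.4, -0.3]
finger_gap: 0.0365
```

>>> {"op": "drive_tool", "data": {"plan": [[[0, 0, 0, 0, 0, 0, 0], [0, 0, 0, 0, 0, 0, 0], [0, 0, 0, 0, 0, 0, 0], [0, 0, 0, 0, 0, 0, 0], [-0.5, 0, 0, 0, 0, 0, 0]]]}}

```text
clock: 9.05
tcp_pos: [0.4658, -0.0022, 0.053]
orientation: [0.7, 0.095, 0.701, -0.095]
wrist_force: [0.1, -0.3, -0.9]
finger_gap: 0.0337
```

>>> {"op": "drive_tool", "data": {"plan": [[[-2, 0, 0, 0, 0, 0, 0], [-3, 0, 0, 0, 0, 0, 0], [-3, 0, 0, 0, 0, 0, 0], [-3, 0, 0, 0, 0, 0, 0], [-2, 0, 0, 0, 0, 0, 0]]]}}

```text
clock: 9.47
tcp_pos: [0.4666, -0.0023, 0.186]
orientation: [0.701, 0.095, 0.7, -0.095]
wrist_force: [0.0, 0.9, -0.2]
finger_gap: 0.0338
```

```bash
python3 go.py .6314,.2147,.17
python3 - <<'E'
from h import *
s=env.read_camera("scene")[:,:,::-1]
p=env.get_state()["tcp_pos"];u,v=proj("scene",p).astype(int);cv2.imwrite("pics/g3.png",cv2.resize(s[v-50:v+50,u-50:u+50],(400,400)))
E
```

```text
t 9.4667 tcp [ 0.4666 -0.0023  0.186 ] gap 0.0338 F [ 0.   0.9 -0.2] j [-0.18  0.12 -0.31  1.14  0.    0.09]
R [[0.002, 0.266, 0.964], [-0.0, 0.964, -0.266], [-1.0, 0.0, 0.002]]
.6314,.2147,.17 -> tool cm [ 1.63 25.31 10.1 ]
```

View pics/g3.png

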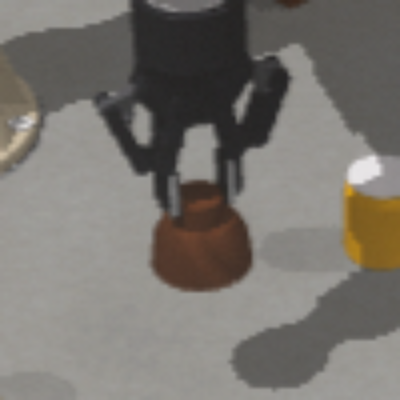

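Dark small is held level (tile (202,240)). I'll carry it to the white board.

>>> {"op": "drive_tool", "data": {"plan": [[[0, 2.6, 1.1, 0, 0, 0, 0], [0, 2.6, 1.1, 0, 0, 0, 0], [0, 2.6, 1.1, 0, 0, 0, 0], [0, 2.6, 1.1, 0, 0, 0, 0], [0, 2.6, 1.1, 0, 0, 0, 0]]]}}

```text
clock: 9.93
tcp_pos: [0.5541, 0.1094, 0.1828]
orientation: [0.7, 0.095, 0.701, -0.095]
wrist_force: [0.5, 0.7, -1.3]
finger_gap: 0.0341
```

>>> {"op": "drive_tool", "data": {"plan": [[[0, 2.6, 1.1, 0, 0, 0, 0], [0, 2.6, 1.1, 0, 0, 0, 0], [0.5, 2.6, 1.1, 0, 0, 0, 0], [0.5, 2.6, 1.1, 0, 0, 0, 0], [0.5, 2, 0.7, 0, 0, 0, 0]]]}}

```text
clock: 10.35
tcp_pos: [0.6369, 0.216, 0.1672]
orientation: [0.7, 0.095, 0.701, -0.095]
wrist_force: [0.1, -0.4, -0.5]
finger_gap: 0.0336
```

>>> {"op": "drive_tool", "data": {"plan": [[[1, 0, 0, 0, 0, 0, 0], [2, 0, 0, 0, 0, 0, 0], [2, 0, 0, 0, 0, 0, 0], [1.5, 0, 0, 0, 0, 0, 0], [0.5, 0, 0, 0, 0, 0, 0]]]}}

```text
clock: 10.77
tcp_pos: [0.6334, 0.2134, 0.0944]
orientation: [0.699, 0.094, 0.703, -0.096]
wrist_force: [-0.7, -0.0, -1.3]
finger_gap: 0.0337
```

```bash
python3 go.py .634,.2147,.07
```

```text
t 10.7667 tcp [0.6334 0.2134 0.0944] gap 0.0337 F [-0.7 -0.  -1.3] j [0.2  0.56 0.09 1.11 0.   0.47]
R [[-0.006, 0.267, 0.964], [-0.001, 0.964, -0.267], [-1.0, -0.003, -0.006]]
.634,.2147,.07 -> tool cm [2.44 0.15 0.04]
```

>>> {"op": "drive_tool", "data": {"plan": [[[1.2, 0.1, 0, 0, 0, 0, 0], [1, 0, 0, 0, 0, 0, 0], [0.7, 0, 0, 0, 0, 0, 0], [0.1, 0, 0, 0, 0, 0, 0], [0, 0, 0, 0, 0, 0, 0]]]}}

```text
clock: 11.18
tcp_pos: [0.6361, 0.2151, 0.068]
orientation: [0.7, 0.095, 0.701, -0.095]
wrist_force: [-0.0, -0.0, -0.4]
finger_gap: 0.0335
```

>>> {"op": "drive_tool", "data": {"plan": [[[0.2, 0, 0, 0, 0, 0, 0], [0.1, 0, 0, 0, 0, 0, 0], [0.1, 0, 0, 0, 0, 0, 0], [0, 0, 0, 0, 0, 0, 0], [0, 0, 0, 0, 0, 0, 0]]]}}

```text
clock: 11.6
tcp_pos: [0.6366, 0.2152, 0.0646]
orientation: [0.701, 0.095, 0.701, -0.095]
wrist_force: [0.5, -0.0, -0.6]
finger_gap: 0.0341
```

>>> {"op": "drive_tool", "data": {"plan": [[[0.2, 0, 0, 0, 0, 0, 0], [0.1, 0, 0, 0, 0, 0, 0], [0, 0, 0, 0, 0, 0, 0], [0, 0, 0, 0, 0, 0, 0], [0, 0, 0, 0, 0, 0, 0]]]}}

```text
clock: 12.02
tcp_pos: [0.637, 0.2154, 0.064]
orientation: [0.702, 0.095, 0.7, -0.095]
wrist_force: [-4.7, -0.7, 10.8]
finger_gap: 0.0336
```

Contact at the expected height; releasing and backing off.

>>> {"op": "drive_tool", "data": {"plan": [[[-0.1, 0, 0, 0, 0, 0, 0.7], [0, 0, 0, 0, 0, 0, 0.7], [0, 0, 0, 0, 0, 0, 0.7], [0, 0, 0, 0, 0, 0, 0.7], [-1, 0, 0, 0, 0, 0, 0.7]]]}}

```text
clock: 12.43
tcp_pos: [0.6348, 0.2148, 0.07]
orientation: [0.699, 0.095, 0.702, -0.096]
wrist_force: [-1.0, -0.5, -0.9]
finger_gap: 0.0598
```

>>> {"op": "drive_tool", "data": {"plan": [[[-2.5, 0, 0, 0, 0, 0, 0.7], [-3, 0, 0, 0, 0, 0, 0.7], [-3, 0, 0, 0, 0, 0, 0.7], [-3, 0, 0, 0, 0, 0, 0.7], [-1, 0, 0, 0, 0, 0, 0.7]]]}}

```text
clock: 12.85
tcp_pos: [0.6384, 0.2156, 0.2033]
orientation: [0.703, 0.096, 0.698, -0.094]
wrist_force: [-0.0, 0.2, 1.4]
finger_gap: 0.0596
```

```bash
python3 go.py .4135,-.2015,.18 .4135,-.2015,.079
python3 - <<'E'
from h import *
s=env.read_camera("scene")[:,:,::-1]
import ov
ov.P["ds"]=(.634,.215); ov.G["s"]=[(h+.015,r) for h,r in ov.G["s"]]
cv2.imwrite("pics/p2.png",ov.ov("scene",s,["ds","white"]))
E
```

```text
t 12.85 tcp [0.6384 0.2156 0.2033] gap 0.0596 F [-0.   0.2  1.4] j [0.21 0.51 0.28 1.33 0.   0.48]
R [[0.007, 0.266, 0.964], [0.002, 0.964, -0.266], [-1.0, 0.004, 0.007]]
.4135,-.2015,.18 -> tool cm [  2.1  -46.21 -10.57]
.4135,-.2015,.079 -> tool cm [10.1  -0.04 -0.07]
```

View pics/p2.png

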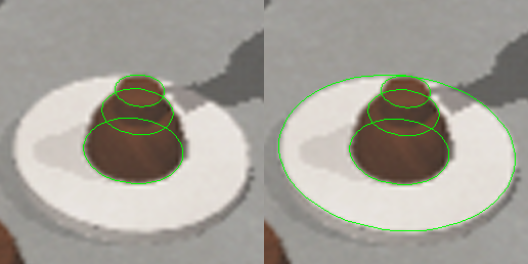

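Dark small stands upright on the white board, its rim at about (134,170), within about 1 px of the drawn circles. Next, pale medium.

>>> {"op": "drive_tool", "data": {"plan": [[[0.2, -3, -0.7, 0, 0, 0, 0.7], [0.2, -3, -0.7, 0, 0, 0, 0.7], [0.2, -3, -0.7, 0, 0, 0, 0.7], [0.2, -3, -0.7, 0, 0, 0, 0.7], [0.2, -3, -0.7, 0, 0, 0, 0.7]]]}}

```text
clock: 13.32
tcp_pos: [0.5611, 0.079, 0.1858]
orientation: [0.7, 0.095, 0.701, -0.095]
wrist_force: [1.5, -0.2, 1.0]
finger_gap: 0.0596
```

>>> {"op": "drive_tool", "data": {"plan": [[[0.2, -3, -0.7, 0, 0, 0, 0.7], [0.2, -3, -0.7, 0, 0, 0, 0.7], [0.2, -3, -0.7, 0, 0, 0, 0.7], [0.2, -3, -0.7, 0, 0, 0, 0.7], [0.2, -3, -0.7, 0, 0, 0, 0.7]]]}}

```text
clock: 13.73
tcp_pos: [0.4873, -0.0562, 0.1761]
orientation: [0.7, 0.095, 0.701, -0.095]
wrist_force: [1.0, 0.0, -0.1]
finger_gap: 0.06
```

>>> {"op": "drive_tool", "data": {"plan": [[[0.2, -3.5, -0.7, 0, 0, 0, 0.7], [0.2, -3.5, -0.7, 0, 0, 0, 0.7], [0.2, -3.5, -0.7, 0, 0, 0, 0.7], [0.2, -3.5, -0.7, 0, 0, 0, 0.7], [0, -2, -0.7, 0, 0, 0, 0.7]]]}}

```text
clock: 14.15
tcp_pos: [0.4107, -0.2023, 0.168]
orientation: [0.7, 0.096, 0.701, -0.096]
wrist_force: [0.4, -0.6, 0.7]
finger_gap: 0.0597
```

```bash
python3 go.py .4135,-.2015,.15 .4135,-.2015,.079
```

```text
t 14.15 tcp [ 0.4107 -0.2023  0.168 ] gap 0.0597 F [ 0.4 -0.6  0.7] j [-0.63  0.12 -0.36  1.09 -0.   -0.36]
R [[-0.002, 0.269, 0.963], [0.0, 0.963, -0.269], [-1.0, -0.0, -0.002]]
.4135,-.2015,.15 -> tool cm [1.79 0.16 0.25]
.4135,-.2015,.079 -> tool cm [7.1  0.   0.01]
```

>>> {"op": "drive_tool", "data": {"plan": [[[2, 0.1, 0, 0, 0, 0, 0.7], [2.5, 0, 0, 0, 0, 0, 0.7], [2, 0, 0, 0, 0, 0, 0.7], [1.2, 0, 0, 0, 0, 0, 0.7], [0.3, 0, 0, 0, 0, 0, 0.7]]]}}

```text
clock: 14.57
tcp_pos: [0.4105, -0.1978, 0.0862]
orientation: [0.699, 0.096, 0.702, -0.094]
wrist_force: [0.2, -0.8, 0.7]
finger_gap: 0.0597
```

>>> {"op": "drive_tool", "data": {"plan": [[[0, 0, 0, 0, 0, 0, 0.7], [0, 0, 0, 0, 0, 0, 0.7], [0, 0, 0, 0, 0, 0, 0.7], [0, 0, 0, 0, 0, 0, 0.7], [0, 0, 0, 0, 0, 0, 0.7]]]}}

```text
clock: 14.98
tcp_pos: [0.4134, -0.1995, 0.0901]
orientation: [0.701, 0.095, 0.7, -0.095]
wrist_force: [0.4, -0.1, -0.8]
finger_gap: 0.0596
```

>>> {"op": "drive_tool", "data": {"plan": [[[0.7, -0.1, 0, 0, 0, 0, 0.7], [0.4, -0.1, 0, 0, 0, 0, 0.7], [0.1, 0, 0, 0, 0, 0, 0.7], [0, 0, 0, 0, 0, 0, 0.5], [0, 0, 0, 0, 0, 0, 0.3]]]}}

```text
clock: 15.4
tcp_pos: [0.4121, -0.201, 0.077]
orientation: [0.701, 0.095, 0.701, -0.095]
wrist_force: [-0.3, -1.3, 0.0]
finger_gap: 0.0368
```

>>> {"op": "drive_tool", "data": {"plan": [[[0, 0, 0, 0, 0, 0, 0], [0, 0, 0, 0, 0, 0, 0], [0, 0, 0, 0, 0, 0, 0], [0, 0, 0, 0, 0, 0, 0], [0, 0, 0, 0, 0, 0, 0]]]}}

```text
clock: 15.82
tcp_pos: [0.4123, -0.2012, 0.0773]
orientation: [0.701, 0.095, 0.701, -0.095]
wrist_force: [-1.3, 0.1, -0.1]
finger_gap: 0.034
```

>>> {"op": "drive_tool", "data": {"plan": [[[-1, 0, 0, 0, 0, 0, 0], [-2, 0, 0, 0, 0, 0, 0], [-3, 0, 0, 0, 0, 0, 0], [-3, 0, 0, 0, 0, 0, 0], [-3, 0, 0, 0, 0, 0, 0]]]}}

```text
clock: 16.23
tcp_pos: [0.4118, -0.2006, 0.198]
orientation: [0.7, 0.095, 0.701, -0.095]
wrist_force: [1.4, 0.3, -2.4]
finger_gap: 0.0341
```

```bash
python3 go.py .634,-.186,.2
python3 - <<'E'
from h import *
s=env.read_camera("scene")[:,:,::-1]
p=env.get_state()["tcp_pos"];u,v=proj("scene",p).astype(int);cv2.imwrite("pics/g4.png",cv2.resize(s[v-50:v+50,u-50:u+50],(400,400)))
E
```

```text
t 16.2333 tcp [ 0.4118 -0.2006  0.198 ] gap 0.0341 F [ 1.4  0.3 -2.4] j [-0.63  0.1  -0.3   1.17  0.   -0.36]
R [[-0.001, 0.266, 0.964], [0.001, 0.964, -0.266], [-1.0, 0.001, -0.001]]
.634,-.186,.2 -> tool cm [-0.22  7.33 21.03]
```

View pics/g4.png

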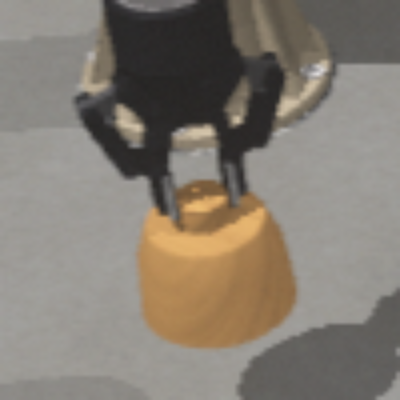

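Pale medium is held level (tile (215,270)). Going over the blue board.

>>> {"op": "drive_tool", "data": {"plan": [[[0, 0.8, 2.2, 0, 0, 0, 0], [0, 0.8, 2.5, 0, 0, 0, 0], [0, 0.8, 2.5, 0, 0, 0, 0], [0, 0.8, 2.5, 0, 0, 0, 0], [0, 0.8, 2.5, 0, 0, 0, 0]]]}}

```text
clock: 16.7
tcp_pos: [0.5416, -0.1947, 0.1967]
orientation: [0.701, 0.095, 0.701, -0.095]
wrist_force: [-0.4, -1.4, -1.3]
finger_gap: 0.0342
```

>>> {"op": "drive_tool", "data": {"plan": [[[0, 0.8, 2.4, 0, 0, 0, 0], [0, 0.8, 2.4, 0, 0, 0, 0], [0, 0.8, 2.2, 0, 0, 0, 0], [0, 0.8, 1.4, 0, 0, 0, 0], [0, 0, 0.4, 0, 0, 0, 0]]]}}

```text
clock: 17.12
tcp_pos: [0.6361, -0.1866, 0.1956]
orientation: [0.701, 0.095, 0.701, -0.094]
wrist_force: [-0.2, -0.1, -2.5]
finger_gap: 0.0341
```

>>> {"op": "drive_tool", "data": {"plan": [[[0, 0, 0, 0, 0, 0, 0], [0, 0, 0, 0, 0, 0, 0], [0, 0, 0, 0, 0, 0, 0], [0, 0, 0, 0, 0, 0, 0], [0, 0, 0, 0, 0, 0, 0]]]}}

```text
clock: 17.53
tcp_pos: [0.6332, -0.188, 0.1977]
orientation: [0.701, 0.095, 0.701, -0.095]
wrist_force: [0.6, -0.3, -2.8]
finger_gap: 0.034
```

```bash
python3 go.py .6335,-.187,.2
```

```text
t 17.5333 tcp [ 0.6332 -0.188   0.1977] gap 0.034 F [ 0.6 -0.3 -2.8] j [-0.41  0.49  0.23  1.31  0.   -0.14]
R [[0.0, 0.267, 0.964], [-0.0, 0.964, -0.267], [-1.0, 0.0, 0.0]]
.6335,-.187,.2 -> tool cm [-0.23  0.1   0.  ]
```

>>> {"op": "drive_tool", "data": {"plan": [[[1, 0.1, 0, 0, 0, 0, 0], [1.8, 0, 0, 0, 0, 0, 0], [1.8, 0, 0, 0, 0, 0, 0], [1.8, 0, 0, 0, 0, 0, 0], [1.2, 0, 0, 0, 0, 0, 0]]]}}

```text
clock: 17.95
tcp_pos: [0.6329, -0.1863, 0.1188]
orientation: [0.7, 0.095, 0.701, -0.095]
wrist_force: [-0.9, 0.3, -2.0]
finger_gap: 0.0342
```

>>> {"op": "drive_tool", "data": {"plan": [[[1, 0, 0, 0, 0, 0, 0], [0.8, 0, 0, 0, 0, 0, 0], [0.5, 0, 0, 0, 0, 0, 0], [0.2, 0, 0, 0, 0, 0, 0], [0, 0, 0, 0, 0, 0, 0]]]}}

```text
clock: 18.37
tcp_pos: [0.6342, -0.1868, 0.0961]
orientation: [0.701, 0.095, 0.701, -0.095]
wrist_force: [-0.7, 0.1, -1.8]
finger_gap: 0.0338
```

>>> {"op": "drive_tool", "data": {"plan": [[[0.1, 0, 0, 0, 0, 0, 0], [0.1, 0, 0, 0, 0, 0, 0], [0, 0, 0, 0, 0, 0, 0], [0, 0, 0, 0, 0, 0, 0], [0, 0, 0, 0, 0, 0, 0]]]}}

```text
clock: 18.78
tcp_pos: [0.6344, -0.1868, 0.0946]
orientation: [0.701, 0.095, 0.7, -0.095]
wrist_force: [0.0, -0.7, -1.8]
finger_gap: 0.034
```

>>> {"op": "drive_tool", "data": {"plan": [[[0.1, 0, 0, 0, 0, 0, 0], [0.1, 0, 0, 0, 0, 0, 0], [0.1, 0, 0, 0, 0, 0, 0], [0, 0, 0, 0, 0, 0, 0], [0, 0, 0, 0, 0, 0, 0]]]}}

```text
clock: 19.2
tcp_pos: [0.6346, -0.1868, 0.0923]
orientation: [0.701, 0.095, 0.7, -0.095]
wrist_force: [-0.6, 0.9, 5.3]
finger_gap: 0.0341
```

>>> {"op": "drive_tool", "data": {"plan": [[[0.1, 0, 0, 0, 0, 0, 0], [0, 0, 0, 0, 0, 0, 0], [0, 0, 0, 0, 0, 0, 0], [0, 0, 0, 0, 0, 0, 0], [0, 0, 0, 0, 0, 0, 0]]]}}

```text
clock: 19.62
tcp_pos: [0.6348, -0.1869, 0.0921]
orientation: [0.701, 0.095, 0.7, -0.095]
wrist_force: [-3.2, 1.8, 9.3]
finger_gap: 0.0344
```

Seated at 0.092, where contact was predicted. Releasing.

>>> {"op": "drive_tool", "data": {"plan": [[[-0.1, 0, 0, 0, 0, 0, 0.7], [0, 0, 0, 0, 0, 0, 0.7], [0, 0, 0, 0, 0, 0, 0.7], [0, 0, 0, 0, 0, 0, 0.7], [-1, 0, 0, 0, 0, 0, 0.7]]]}}

```text
clock: 20.03
tcp_pos: [0.6327, -0.1862, 0.099]
orientation: [0.699, 0.096, 0.702, -0.095]
wrist_force: [-1.0, -0.1, -0.5]
finger_gap: 0.0599
```

>>> {"op": "drive_tool", "data": {"plan": [[[-2, 0, 0, 0, 0, 0, 0.7], [-2.5, 0, 0, 0, 0, 0, 0.7], [-2, 0, 0, 0, 0, 0, 0.7], [-1, 0, 0, 0, 0, 0, 0.7], [0, 0, 0, 0, 0, 0, 0.7]]]}}

```text
clock: 20.45
tcp_pos: [0.6358, -0.1875, 0.1798]
orientation: [0.703, 0.095, 0.699, -0.096]
wrist_force: [0.6, 0.3, -0.0]
finger_gap: 0.0599
```

```bash
python3 go.py .6735,.0075,.17 .6735,.0075,.078
python3 - <<'E'
from h import *
s=env.read_camera("scene")[:,:,::-1]
import ov
ov.P["pm"]=(.636,-.187); ov.G["m"]=[(h+.015,r) for h,r in ov.G["m"]]
cv2.imwrite("pics/p3.png",ov.ov("scene",s,["pm","blue"]))
E
```

```text
t 20.45 tcp [ 0.6358 -0.1875  0.1798] gap 0.0599 F [ 0.6  0.3 -0. ] j [-0.41  0.5   0.2   1.26  0.   -0.14]
R [[0.005, 0.267, 0.964], [-0.002, 0.964, -0.267], [-1.0, -0.001, 0.006]]
.6735,.0075,.17 -> tool cm [ 0.95 19.8  -1.57]
.6735,.0075,.078 -> tool cm [ 9.2   0.01 -0.05]
```

View pics/p3.png

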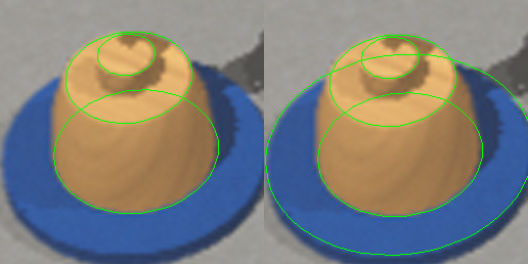

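Pale medium covers the small one, upright and centred: shoulder and rim outlines match within about 1 px, rim at about (136,190). Next, dark medium.

>>> {"op": "drive_tool", "data": {"plan": [[[0, 1.5, -0.1, 0, 0, 0, 0.7], [0, 2.5, -0.2, 0, 0, 0, 0.7], [0, 2.5, -0.2, 0, 0, 0, 0.7], [0, 2.5, -0.2, 0, 0, 0, 0.7], [0, 2.5, -0.2, 0, 0, 0, 0.7]]]}}

```text
clock: 20.92
tcp_pos: [0.6551, -0.0714, 0.174]
orientation: [0.699, 0.095, 0.702, -0.095]
wrist_force: [0.3, 0.5, 0.6]
finger_gap: 0.0597
```

>>> {"op": "drive_tool", "data": {"plan": [[[0, 2.5, -0.2, 0, 0, 0, 0.7], [0, 2.5, -0.2, 0, 0, 0, 0.7], [0, 2, -0.1, 0, 0, 0, 0.7], [0, 1.0, 0, 0, 0, 0, 0.7], [0, 0.3, 0, 0, 0, 0, 0.7]]]}}

```text
clock: 21.33
tcp_pos: [0.6728, 0.0104, 0.1745]
orientation: [0.7, 0.094, 0.702, -0.094]
wrist_force: [-1.4, 1.1, -0.8]
finger_gap: 0.0601
```

>>> {"op": "drive_tool", "data": {"plan": [[[1, 0, 0, 0, 0, 0, 0.7], [2, 0, 0, 0, 0, 0, 0.7], [2, 0, 0, 0, 0, 0, 0.7], [1.5, 0, 0, 0, 0, 0, 0.7], [0.5, 0, 0, 0, 0, 0, 0.7]]]}}

```text
clock: 21.75
tcp_pos: [0.671, 0.0065, 0.1021]
orientation: [0.699, 0.096, 0.703, -0.096]
wrist_force: [-0.7, 0.0, 0.1]
finger_gap: 0.0596
```

>>> {"op": "drive_tool", "data": {"plan": [[[0, 0, 0, 0, 0, 0, 0.7], [0, 0, 0, 0, 0, 0, 0.7], [0, 0, 0, 0, 0, 0, 0.7], [0, 0, 0, 0, 0, 0, 0.7], [0, 0, 0, 0, 0, 0, 0.7]]]}}

```text
clock: 22.17
tcp_pos: [0.6742, 0.0076, 0.1075]
orientation: [0.701, 0.095, 0.7, -0.095]
wrist_force: [0.6, 0.5, -0.1]
finger_gap: 0.0598
```

```bash
python3 go.py .6735,.0075,.078
```

```text
t 22.1667 tcp [0.6742 0.0076 0.1075] gap 0.0598 F [ 0.6  0.5 -0.1] j [-0.11  0.56  0.12  1.13  0.    0.16]
R [[0.002, 0.267, 0.964], [-0.0, 0.964, -0.267], [-1.0, 0.0, 0.002]]
.6735,.0075,.078 -> tool cm [ 2.95 -0.03 -0.07]
```

>>> {"op": "drive_tool", "data": {"plan": [[[1, 0, 0, 0, 0, 0, 0.7], [1, 0, 0, 0, 0, 0, 0.7], [0.7, 0, 0, 0, 0, 0, 0.7], [0.2, 0, 0, 0, 0, 0, 0.7], [0, 0, 0, 0, 0, 0, 0.5]]]}}

```text
clock: 22.58
tcp_pos: [0.6723, 0.008, 0.0755]
orientation: [0.7, 0.095, 0.702, -0.095]
wrist_force: [-0.5, 0.3, -0.1]
finger_gap: 0.0491
```

>>> {"op": "drive_tool", "data": {"plan": [[[0, 0, 0, 0, 0, 0, 0.3], [0, 0, 0, 0, 0, 0, 0], [0, 0, 0, 0, 0, 0, 0], [0, 0, 0, 0, 0, 0, 0], [0, 0, 0, 0, 0, 0, 0]]]}}

```text
clock: 23.0
tcp_pos: [0.6735, 0.0078, 0.0773]
orientation: [0.701, 0.095, 0.701, -0.095]
wrist_force: [-0.6, 1.0, -2.1]
finger_gap: 0.0342
```

>>> {"op": "drive_tool", "data": {"plan": [[[0, 0, 0, 0, 0, 0, 0], [-1, 0, 0, 0, 0, 0, 0], [-2, 0, 0, 0, 0, 0, 0], [-3, 0, 0, 0, 0, 0, 0], [-3, 0, 0, 0, 0, 0, 0]]]}}

```text
clock: 23.42
tcp_pos: [0.6726, 0.0079, 0.168]
orientation: [0.7, 0.095, 0.701, -0.095]
wrist_force: [1.9, 0.6, -0.6]
finger_gap: 0.0343
```

>>> {"op": "drive_tool", "data": {"plan": [[[-2, 0.2, 0, 0, 0, 0, 0], [-1, 0.5, 0, 0, 0, 0, 0], [0, 0.5, 0, 0, 0, 0, 0], [0, 0.2, 0, 0, 0, 0, 0], [0, 0, 0, 0, 0, 0, 0]]]}}

```text
clock: 23.83
tcp_pos: [0.6767, 0.022, 0.1964]
orientation: [0.7, 0.095, 0.701, -0.095]
wrist_force: [0.5, 0.1, -1.9]
finger_gap: 0.0344
```

```bash
python3 go.py .634,.2145,.2
python3 - <<'E'
from h import *
s=env.read_camera("scene")[:,:,::-1]
p=env.get_state()["tcp_pos"];u,v=proj("scene",p).astype(int);cv2.imwrite("pics/g5.png",cv2.resize(s[v-50:v+50,u-50:u+50],(400,400)))
E
```

```text
t 23.8333 tcp [0.6767 0.022  0.1964] gap 0.0344 F [ 0.5  0.1 -1.9] j [-0.09  0.53  0.29  1.33  0.    0.18]
R [[-0.001, 0.266, 0.964], [0.0, 0.964, -0.266], [-1.0, -0.0, -0.001]]
.634,.2145,.2 -> tool cm [-0.35 17.42 -9.24]
```

View pics/g5.png

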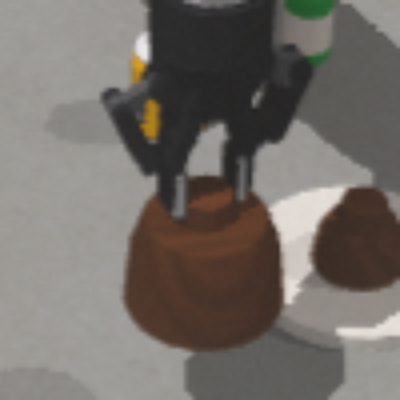

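Dark medium is held level (tile (205,270)). On to the white board.

>>> {"op": "drive_tool", "data": {"plan": [[[0, 1.5, -0.8, 0, 0, 0, 0], [0, 2.5, -1.3, 0, 0, 0, 0], [0, 2.5, -1.3, 0, 0, 0, 0], [0, 2.5, -1.3, 0, 0, 0, 0], [0, 2.5, -1.3, 0, 0, 0, 0]]]}}

```text
clock: 24.3
tcp_pos: [0.6487, 0.1495, 0.1959]
orientation: [0.7, 0.095, 0.702, -0.095]
wrist_force: [0.4, 0.2, -2.3]
finger_gap: 0.0343
```

>>> {"op": "drive_tool", "data": {"plan": [[[0, 2.5, -1.3, 0, 0, 0, 0], [0, 2, -1.1, 0, 0, 0, 0], [0, 1.0, -0.6, 0, 0, 0, 0], [0, 0.4, -0.2, 0, 0, 0, 0], [0, 0, 0, 0, 0, 0, 0]]]}}

```text
clock: 24.72
tcp_pos: [0.6342, 0.2143, 0.1966]
orientation: [0.7, 0.094, 0.701, -0.095]
wrist_force: [0.7, -0.2, -2.2]
finger_gap: 0.0341
```

>>> {"op": "drive_tool", "data": {"plan": [[[0, 0, 0, 0, 0, 0, 0], [0, 0, 0, 0, 0, 0, 0], [0, 0, 0, 0, 0, 0, 0], [0, 0, 0, 0, 0, 0, 0], [0, 0, 0, 0, 0, 0, 0]]]}}

```text
clock: 25.13
tcp_pos: [0.6353, 0.2126, 0.1973]
orientation: [0.701, 0.096, 0.701, -0.096]
wrist_force: [-0.3, -1.3, -2.0]
finger_gap: 0.0346
```

```bash
python3 go.py .634,.2145,.093
```

```text
t 25.1333 tcp [0.6353 0.2126 0.1973] gap 0.0346 F [-0.3 -1.3 -2. ] j [ 0.2   0.51  0.26  1.32 -0.    0.47]
R [[0.0, 0.268, 0.963], [0.0, 0.963, -0.268], [-1.0, 0.0, 0.0]]
.634,.2145,.093 -> tool cm [10.43  0.15 -0.17]
```

>>> {"op": "drive_tool", "data": {"plan": [[[1, 0.1, -0.1, 0, 0, 0, 0], [1.8, 0.1, 0, 0, 0, 0, 0], [1.8, 0, 0, 0, 0, 0, 0], [1.8, 0, 0, 0, 0, 0, 0], [1.2, 0, 0, 0, 0, 0, 0]]]}}

```text
clock: 25.55
tcp_pos: [0.6333, 0.2154, 0.1185]
orientation: [0.7, 0.095, 0.702, -0.095]
wrist_force: [-0.5, -0.9, -1.9]
finger_gap: 0.0341
```

>>> {"op": "drive_tool", "data": {"plan": [[[1, 0, 0, 0, 0, 0, 0], [0.8, 0, 0, 0, 0, 0, 0], [0.5, 0, 0, 0, 0, 0, 0], [0.2, 0, 0, 0, 0, 0, 0], [0.1, 0, 0, 0, 0, 0, 0]]]}}

```text
clock: 25.97
tcp_pos: [0.6346, 0.2158, 0.0953]
orientation: [0.701, 0.095, 0.701, -0.095]
wrist_force: [-0.3, -0.2, -0.8]
finger_gap: 0.0342
```

>>> {"op": "drive_tool", "data": {"plan": [[[0.1, 0, 0, 0, 0, 0, 0], [0.1, 0, 0, 0, 0, 0, 0], [0.1, 0, 0, 0, 0, 0, 0], [0.1, 0, 0, 0, 0, 0, 0], [0, 0, 0, 0, 0, 0, 0]]]}}

```text
clock: 26.38
tcp_pos: [0.635, 0.2159, 0.0921]
orientation: [0.701, 0.095, 0.7, -0.095]
wrist_force: [-0.1, 0.2, 1.3]
finger_gap: 0.0343
```

>>> {"op": "drive_tool", "data": {"plan": [[[0.1, 0, 0, 0, 0, 0, 0], [0, 0, 0, 0, 0, 0, 0], [0, 0, 0, 0, 0, 0, 0], [0, 0, 0, 0, 0, 0, 0], [0, 0, 0, 0, 0, 0, 0]]]}}

```text
clock: 26.8
tcp_pos: [0.6352, 0.216, 0.0918]
orientation: [0.701, 0.095, 0.7, -0.095]
wrist_force: [-1.5, 0.3, 4.9]
finger_gap: 0.0344
```

>>> {"op": "drive_tool", "data": {"plan": [[[0, 0, 0, 0, 0, 0, 0.7], [0, 0, 0, 0, 0, 0, 0.7], [0, 0, 0, 0, 0, 0, 0.7], [0, 0, 0, 0, 0, 0, 0.7], [-1, 0, 0, 0, 0, 0, 0.7]]]}}

```text
clock: 27.22
tcp_pos: [0.6329, 0.2153, 0.0981]
orientation: [0.699, 0.095, 0.702, -0.096]
wrist_force: [-0.8, -0.0, -0.4]
finger_gap: 0.0599
```

>>> {"op": "drive_tool", "data": {"plan": [[[-2, 0, 0, 0, 0, 0, 0.7], [-3, 0, 0, 0, 0, 0, 0.7], [-3, 0, 0, 0, 0, 0, 0.7], [-3, 0, 0, 0, 0, 0, 0.7], [-1, 0, 0, 0, 0, 0, 0.7]]]}}

```text
clock: 27.63
tcp_pos: [0.6362, 0.2161, 0.2264]
orientation: [0.703, 0.096, 0.698, -0.094]
wrist_force: [0.4, 0.2, 0.8]
finger_gap: 0.0599
```

```bash
python3 go.py .543,-.3855,.2 .543,-.3855,.109
python3 - <<'E'
from h import *
s=env.read_camera("scene")[:,:,::-1]
import ov
ov.P["dm"]=(.634,.215); ov.G["m"]=[(h+.015,r) for h,r in ov.G["m"]]
cv2.imwrite("pics/p4.png",ov.ov("scene",s,["dm","white"]))
E
```

```text
t 27.6333 tcp [0.6362 0.2161 0.2264] gap 0.0599 F [0.4 0.2 0.8] j [0.21 0.51 0.32 1.38 0.   0.48]
R [[0.007, 0.266, 0.964], [0.002, 0.964, -0.266], [-1.0, 0.004, 0.007]]
.543,-.3855,.2 -> tool cm [  2.48 -60.48   7.03]
.543,-.3855,.109 -> tool cm [ 9.1  -0.03 -0.06]
```

View pics/p4.png

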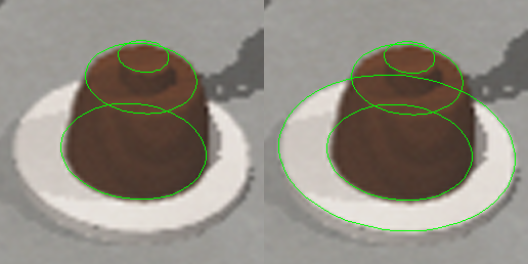

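Dark medium sits flat over dark small (rim at about (134,185)), a px or so to the right of the drawn guess. Now pale large.

>>> {"op": "drive_tool", "data": {"plan": [[[0.1, -2.8, 0.3, 0, 0, 0, 0.7], [0.1, -3.2, 0.4, 0, 0, 0, 0.7], [0.1, -3.2, 0.4, 0, 0, 0, 0.7], [0.1, -3.2, 0.4, 0, 0, 0, 0.7], [0.1, -3.2, 0.4, 0, 0, 0, 0.7]]]}}

```text
clock: 28.1
tcp_pos: [0.6101, 0.0591, 0.214]
orientation: [0.7, 0.095, 0.701, -0.095]
wrist_force: [0.4, 0.0, 0.2]
finger_gap: 0.0602
```

>>> {"op": "drive_tool", "data": {"plan": [[[0.1, -3.2, 0.4, 0, 0, 0, 0.7], [0.1, -3.2, 0.4, 0, 0, 0, 0.7], [0.1, -3.2, 0.4, 0, 0, 0, 0.7], [0.1, -3.2, 0.4, 0, 0, 0, 0.7], [0.1, -3.2, 0.4, 0, 0, 0, 0.7]]]}}

```text
clock: 28.52
tcp_pos: [0.5868, -0.1005, 0.2091]
orientation: [0.7, 0.095, 0.701, -0.095]
wrist_force: [1.0, -0.3, -0.4]
finger_gap: 0.0596
```

>>> {"op": "drive_tool", "data": {"plan": [[[0.1, -3.2, 0.4, 0, 0, 0, 0.7], [0.1, -3.2, 0.4, 0, 0, 0, 0.7], [0.1, -3.2, 0.4, 0, 0, 0, 0.7], [0.1, -3.2, 0.4, 0, 0, 0, 0.7], [0.1, -3.2, 0.4, 0, 0, 0, 0.7]]]}}

```text
clock: 28.93
tcp_pos: [0.5634, -0.26, 0.204]
orientation: [0.7, 0.095, 0.701, -0.095]
wrist_force: [0.1, -0.1, -0.0]
finger_gap: 0.0597
```

>>> {"op": "drive_tool", "data": {"plan": [[[0.1, -3.2, 0.4, 0, 0, 0, 0.7], [0.1, -3.2, 0.4, 0, 0, 0, 0.7], [0.1, -3.2, 0.4, 0, 0, 0, 0.7], [0.1, -2.0, 0.1, 0, 0, 0, 0.7], [0, -1, 0, 0, 0, 0, 0.7]]]}}

```text
clock: 29.35
tcp_pos: [0.5419, -0.3863, 0.1992]
orientation: [0.7, 0.096, 0.701, -0.096]
wrist_force: [-0.3, -0.2, -0.9]
finger_gap: 0.0599
```

>>> {"op": "drive_tool", "data": {"plan": [[[0, 0, 0, 0, 0, 0, 0.7], [0, 0, 0, 0, 0, 0, 0.7], [0, 0, 0, 0, 0, 0, 0.7], [0, 0, 0, 0, 0, 0, 0.7], [0, 0, 0, 0, 0, 0, 0.7]]]}}

```text
clock: 29.77
tcp_pos: [0.544, -0.3822, 0.2016]
orientation: [0.701, 0.094, 0.701, -0.094]
wrist_force: [0.8, 0.5, 0.2]
finger_gap: 0.0598
```

```bash
python3 go.py .543,-.3855,.1095
```

```text
t 29.7667 tcp [ 0.544  -0.3822  0.2016] gap 0.0598 F [0.8 0.5 0.2] j [-0.73  0.5   0.26  1.33  0.   -0.47]
R [[0.0, 0.265, 0.964], [0.0, 0.964, -0.265], [-1.0, 0.0, 0.0]]
.543,-.3855,.1095 -> tool cm [ 9.21 -0.35 -0.01]
```

>>> {"op": "drive_tool", "data": {"plan": [[[1, -0.1, 0, 0, 0, 0, 0.7], [2, -0.1, 0, 0, 0, 0, 0.7], [2, -0.1, 0, 0, 0, 0, 0.7], [1.5, 0, 0, 0, 0, 0, 0.7], [1, 0, 0, 0, 0, 0, 0.7]]]}}

```text
clock: 30.18
tcp_pos: [0.5419, -0.3852, 0.1236]
orientation: [0.7, 0.095, 0.702, -0.094]
wrist_force: [-0.4, 0.2, -0.3]
finger_gap: 0.0598
```

>>> {"op": "drive_tool", "data": {"plan": [[[1, 0, 0, 0, 0, 0, 0.7], [0.6, 0, 0, 0, 0, 0, 0.7], [0.1, 0, 0, 0, 0, 0, 0.7], [0, 0, 0, 0, 0, 0, 0.7], [0, 0, 0, 0, 0, 0, 0.7]]]}}

```text
clock: 30.6
tcp_pos: [0.5431, -0.3869, 0.1101]
orientation: [0.701, 0.095, 0.7, -0.095]
wrist_force: [0.1, -0.5, 0.2]
finger_gap: 0.0595
```

>>> {"op": "drive_tool", "data": {"plan": [[[0, 0, 0, 0, 0, 0, 0.5], [0, 0, 0, 0, 0, 0, 0.3], [0, 0, 0, 0, 0, 0, 0], [0, 0, 0, 0, 0, 0, 0], [0, 0, 0, 0, 0, 0, 0]]], "squeeze": 60}}

```text
clock: 31.02
tcp_pos: [0.5432, -0.3868, 0.1103]
orientation: [0.701, 0.095, 0.7, -0.095]
wrist_force: [0.7, 1.3, 4.7]
finger_gap: 0.0331
```

>>> {"op": "drive_tool", "data": {"plan": [[[0, 0, 0, 0, 0, 0, 0], [0, 0, 0, 0, 0, 0, 0], [-1, 0, 0, 0, 0, 0, 0], [-2, 0, 0, 0, 0, 0, 0], [-2.5, 0, 0, 0, 0, 0, 0]]]}}

```text
clock: 31.43
tcp_pos: [0.5408, -0.3853, 0.162]
orientation: [0.699, 0.096, 0.703, -0.094]
wrist_force: [0.7, 0.1, -4.2]
finger_gap: 0.0335
```

>>> {"op": "drive_tool", "data": {"plan": [[[-2.5, 0, 0, 0, 0, 0, 0], [-2.5, 0, 0, 0, 0, 0, 0], [-1.5, 0, 0, 0, 0, 0, 0], [-1, 0, 0, 0, 0, 0, 0], [0, 0, 0, 0, 0, 0, 0]]]}}

```text
clock: 31.85
tcp_pos: [0.5431, -0.3872, 0.2415]
orientation: [0.702, 0.095, 0.7, -0.096]
wrist_force: [0.6, 0.3, -3.5]
finger_gap: 0.0334
```

```bash
python3 go.py .6335,-.187,.24
python3 - <<'E'
from h import *
s=env.read_camera("scene")[:,:,::-1]
p=env.get_state()["tcp_pos"];u,v=proj("scene",p).astype(int);cv2.imwrite("pics/g6.png",cv2.resize(s[v-60:v+60,max(u-60,0):u+60],(480,480)))
E
```

```text
t 31.85 tcp [ 0.5431 -0.3872  0.2415] gap 0.0334 F [ 0.6  0.3 -3.5] j [-0.74  0.5   0.35  1.42 -0.   -0.47]
R [[0.002, 0.267, 0.964], [-0.002, 0.964, -0.267], [-1.0, -0.001, 0.003]]
.6335,-.187,.24 -> tool cm [ 0.13 21.71  3.38]
```

View pics/g6.png

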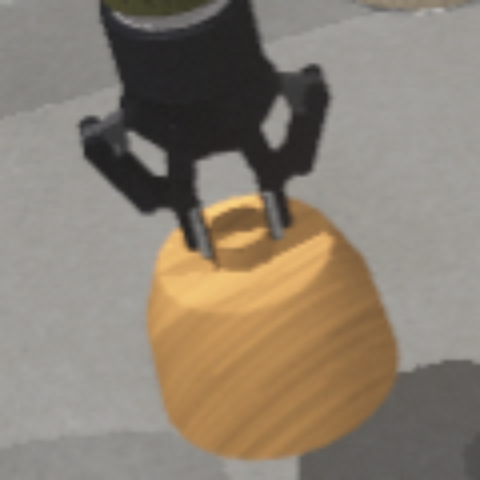

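Pale large is held level (tile (270,340)), with about 26 mm clearance over the nested medium bowl. Carrying it to the blue board.

>>> {"op": "drive_tool", "data": {"plan": [[[0, 1.2, 0.2, 0, 0, 0, 0], [0, 2, 0.3, 0, 0, 0, 0], [0, 2.5, 0.4, 0, 0, 0, 0], [0, 2.5, 0.4, 0, 0, 0, 0], [0, 2.5, 0.4, 0, 0, 0, 0]]]}}

```text
clock: 32.32
tcp_pos: [0.5871, -0.2858, 0.2369]
orientation: [0.699, 0.096, 0.702, -0.094]
wrist_force: [-0.2, -0.3, -2.4]
finger_gap: 0.0334
```

>>> {"op": "drive_tool", "data": {"plan": [[[0, 2.5, 0.4, 0, 0, 0, 0], [0, 2.5, 0.4, 0, 0, 0, 0], [0, 2.5, 0.4, 0, 0, 0, 0], [0, 2, 0.3, 0, 0, 0, 0], [0, 1.2, 0.2, 0, 0, 0, 0]]]}}

```text
clock: 32.73
tcp_pos: [0.6324, -0.1858, 0.2371]
orientation: [0.7, 0.095, 0.702, -0.093]
wrist_force: [0.2, 0.3, -1.8]
finger_gap: 0.0333
```

>>> {"op": "drive_tool", "data": {"plan": [[[0, 0.3, 0, 0, 0, 0, 0], [0, 0, 0, 0, 0, 0, 0], [0, 0, 0, 0, 0, 0, 0], [0, 0, 0, 0, 0, 0, 0], [0, 0, 0, 0, 0, 0, 0]]]}}

```text
clock: 33.15
tcp_pos: [0.6328, -0.1878, 0.2392]
orientation: [0.701, 0.096, 0.701, -0.096]
wrist_force: [-0.5, 0.0, -3.2]
finger_gap: 0.0331
```

```bash
python3 go.py .6345,-.187,.125
```

```text
t 33.15 tcp [ 0.6328 -0.1878  0.2392] gap 0.0331 F [-0.5  0.  -3.2] j [-0.41  0.49  0.32  1.41 -0.   -0.14]
R [[-0.0, 0.268, 0.963], [-0.0, 0.963, -0.268], [-1.0, -0.0, -0.0]]
.6345,-.187,.125 -> tool cm [11.42  0.12  0.15]
```

>>> {"op": "drive_tool", "data": {"plan": [[[0.8, 0.1, 0.1, 0, 0, 0, 0], [1.6, 0, 0, 0, 0, 0, 0], [1.8, 0, 0, 0, 0, 0, 0], [1.8, 0, 0, 0, 0, 0, 0], [1.5, 0, 0, 0, 0, 0, 0]]]}}

```text
clock: 33.57
tcp_pos: [0.6338, -0.1863, 0.1624]
orientation: [0.7, 0.096, 0.701, -0.095]
wrist_force: [0.1, -0.1, -2.8]
finger_gap: 0.0332
```

>>> {"op": "drive_tool", "data": {"plan": [[[1.3, 0, 0, 0, 0, 0, 0], [1.0, 0, 0, 0, 0, 0, 0], [0.7, 0, 0, 0, 0, 0, 0], [0.3, 0, 0, 0, 0, 0, 0], [0.1, 0, 0, 0, 0, 0, 0]]]}}

```text
clock: 33.98
tcp_pos: [0.6342, -0.1859, 0.1298]
orientation: [0.7, 0.095, 0.701, -0.095]
wrist_force: [-0.1, 0.1, -2.0]
finger_gap: 0.0331
```

>>> {"op": "drive_tool", "data": {"plan": [[[0.1, 0, 0, 0, 0, 0, 0], [0.1, 0, 0, 0, 0, 0, 0], [0.1, 0, 0, 0, 0, 0, 0], [0, 0, 0, 0, 0, 0, 0], [0, 0, 0, 0, 0, 0, 0]]]}}

```text
clock: 34.4
tcp_pos: [0.6346, -0.1858, 0.1277]
orientation: [0.701, 0.095, 0.7, -0.095]
wrist_force: [-0.1, 0.1, -4.1]
finger_gap: 0.0329
```

>>> {"op": "drive_tool", "data": {"plan": [[[0.1, 0, 0, 0, 0, 0, 0], [0.1, 0, 0, 0, 0, 0, 0], [0.1, 0, 0, 0, 0, 0, 0], [0, 0, 0, 0, 0, 0, 0], [0, 0, 0, 0, 0, 0, 0]]]}}

```text
clock: 34.82
tcp_pos: [0.6351, -0.1856, 0.1254]
orientation: [0.701, 0.095, 0.7, -0.095]
wrist_force: [-1.2, 3.0, 5.3]
finger_gap: 0.0331
```

>>> {"op": "drive_tool", "data": {"plan": [[[0.1, 0, 0, 0, 0, 0, 0], [0, 0, 0, 0, 0, 0, 0], [0, 0, 0, 0, 0, 0, 0], [0, 0, 0, 0, 0, 0, 0], [0, 0, 0, 0, 0, 0, 0]]]}}

```text
clock: 35.23
tcp_pos: [0.6353, -0.1855, 0.1252]
orientation: [0.702, 0.095, 0.7, -0.095]
wrist_force: [-0.6, 3.2, 8.3]
finger_gap: 0.0335
```

Seated at 0.125 as predicted. Releasing, then raising and moving away for the final look.

>>> {"op": "drive_tool", "data": {"plan": [[[-0.1, 0, 0, 0, 0, 0, 0.7], [0, 0, 0, 0, 0, 0, 0.7], [0, 0, 0, 0, 0, 0, 0.7], [0, 0, 0, 0, 0, 0, 0.7], [-1, 0, 0, 0, 0, 0, 0.7]]]}}

```text
clock: 35.65
tcp_pos: [0.633, -0.1854, 0.132]
orientation: [0.699, 0.096, 0.702, -0.095]
wrist_force: [0.3, 1.6, -1.1]
finger_gap: 0.0599
```

>>> {"op": "drive_tool", "data": {"plan": [[[-2, 0, 0, 0, 0, 0, 0.7], [-2.5, 0, 0, 0, 0, 0, 0.7], [-2.5, 0, 0, 0, 0, 0, 0.7], [-2, 0, 0, 0, 0, 0, 0.7], [-1, 0, 0, 0, 0, 0, 0.7]]]}}

```text
clock: 36.07
tcp_pos: [0.6354, -0.1863, 0.2382]
orientation: [0.702, 0.095, 0.699, -0.096]
wrist_force: [-0.2, -1.0, -0.8]
finger_gap: 0.06
```

>>> {"op": "drive_tool", "data": {"plan": [[[0, 0, -3, 0, 0, 0, 0.7], [0, 0, -3, 0, 0, 0, 0.7], [0, 0, -3, 0, 0, 0, 0.7], [0, 0, -3, 0, 0, 0, 0.7], [0, 0, -3, 0, 0, 0, 0.7]]]}}

```text
clock: 36.48
tcp_pos: [0.4882, -0.1453, 0.2338]
orientation: [0.7, 0.095, 0.701, -0.095]
wrist_force: [-0.3, 0.1, 0.7]
finger_gap: 0.0598
```

>>> {"op": "drive_tool", "data": {"plan": [[[0, -3, -1, 0, 0, 0, 0.7], [0, -3, -1, 0, 0, 0, 0.7], [0, -3, -1, 0, 0, 0, 0.7], [0, -3, -1, 0, 0, 0, 0.7], [0, -3, 0, 0, 0, 0, 0.7]]]}}

```text
clock: 36.9
tcp_pos: [0.4092, -0.2799, 0.2344]
orientation: [0.7, 0.095, 0.701, -0.095]
wrist_force: [1.1, 0.2, 0.1]
finger_gap: 0.0598
```

>>> {"op": "drive_tool", "data": {"plan": [[[0, 0, 0, 0, 0, 0, 0.7], [0, 0, 0, 0, 0, 0, 0.7], [0, 0, 0, 0, 0, 0, 0.7], [0, 0, 0, 0, 0, 0, 0.7], [0, 0, 0, 0, 0, 0, 0.7]]]}}

```text
clock: 37.32
tcp_pos: [0.4117, -0.2787, 0.2342]
orientation: [0.701, 0.095, 0.701, -0.094]
wrist_force: [0.7, 1.1, -0.9]
finger_gap: 0.0595
```

Run:
```python
from h import *
import ov
ov.P["dm"]=(.634,.215);ov.P["pl"]=(.635,-.186)
for k in"ml": ov.G[k]=[(h+.015,r) for h,r in ov.G[k]]
R=[]
for n in("scene","top"):
    im=env.read_camera(n)[:,:,::-1].copy();cv2.imwrite(f"pics/{n}_end.png",im)
    R.append(ov.ov(n,np.clip(im*1.3,0,255).astype(np.uint8),["pl","dm","white"],m=46))
    hsv=cv2.cvtColor(im,cv2.COLOR_BGR2HSV);o=cv2.cvtColor(cv2.imread(f"pics/{n}0.png"),cv2.COLOR_BGR2HSV)
    for nm,lo,hi,hh in(("tin",(15,180,80),(30,255,255),.04),("bottle",(45,120,40),(80,255,255),.07)):
        c=[]
        for q in(o,hsv):
            m=cv2.inRange(q,lo,hi);u,v=proj(n,(.39,.23,.04) if nm=="tin" else (.38,.39,.06)).astype(int)
            w=np.zeros_like(m);w[v-25:v+25,u-25:u+25]=m[v-25:v+25,u-25:u+25];M_=cv2.moments(w,True);c.append(np.round([M_["m10"]/max(M_["m00"],1),M_["m01"]/max(M_["m00"],1)],1))
        print(n,nm,c)
cv2.imwrite("pics/ov_end.png",np.vstack(R))
```

```text
scene tin [array([289.1, 158.8]), array([289.2, 158.9])]
scene bottle [array([323.8, 134.3]), array([323.7, 134.7])]
top tin [array([216.2, 281.4]), array([216.2, 281.3])]
top bottle [array([151.4, 285.4]), array([151.4, 285.4])]
```

View pics/ov_end.png

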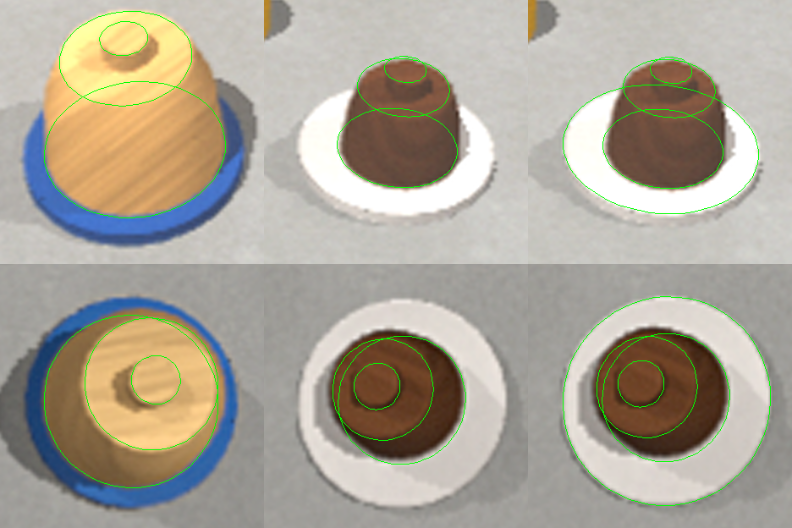

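View pics/top_end.png

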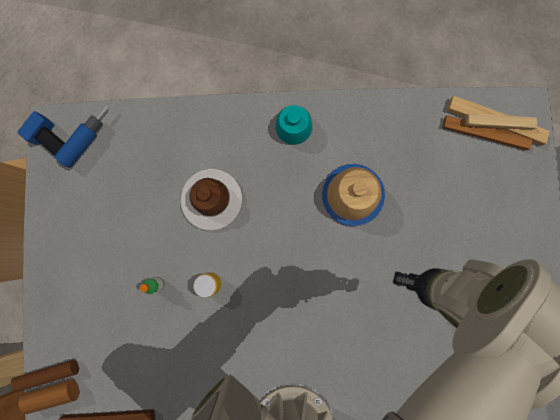

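Final views: pale large sits centred on blue (top picture (354,194)), dark medium on white (210,198), a couple of mm left of and above its drawn guess. The tin and bottle have moved less than 0.5 px. Handing in.

```bash
python3 -c "
from workcell import env
print(env.hand_in())"
```

```text
the job is handed in; nothing more can be done
None
```

All five bowls are nested mouth down: pale small, medium and large on the blue board, and dark small and medium on the white board. I handed the job in at about 37.5 s of the 128 s allowed, and the hand-in gives no verdict.

- **Seating:** Each medium and large bowl touched down within about 1 mm of the height expected for its rim on the 15 mm board. The small bowls are covered now, but views before covering showed both standing upright.
- **Position:** In the final views from both cameras, the outlines fit with no visible tilt. Pale large is within about 3 mm of the blue board's centre. Dark medium is about 3–5 mm from my drawn guess, well inside the limits.
- **Tin and bottle:** Both moved less than 0.5 px between the first and last pictures. The turquoise look-alike was left alone.
- **Robot:** The gripper was clear of everything at the end, and the highest wrist force I saw was about 12 N.

**Disagreements:**
- My first two-view heights for the taller bowls read 5–6 mm low, because I picked the spigot centres slightly low in the scene view.
- The scene view also put the blue board about 10 mm from where the top view did, probably because its mask took in the board's side. I relied on the top view for position, and the touch-down heights confirmed the stated ones.
- The closed gap read about 34 mm on the 36 mm spigots.

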